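# Push the offcut off the saw stand into the bowl

## Robot

A 6-joint arm with a two-finger parallel gripper is mounted at the origin on a cart in front of the work surface, level with it; the furniture and walls round the work are solid. World frame = base frame: x ahead of the robot, y to its left, z up, the work surface at z = 0. Lengths are in m, angles in rad, forces in N, time in s.
With the tool pointing down it reaches from about 0.375 to 0.925 m from the base axis. Payload 5.7 kg.
Tool frame: the origin (TCP) lies between the finger pads; the fingertips stand arm.tip_extent ahead of it and the grasp point (between the pads) lies 11 mm behind it (arm.tip_extent is the distance from the TCP to the fingertips, in m); z points along the fingers, y is the direction in which the jaws open and shut (so a half turn about z gives the same grasp; the last joint's range is limited). The gripper opens to 85 mm and grips with 20 to 120 N. Pads are 22 mm wide; open, the fingers measure 114 mm over their backs; the gripper's body (76 mm by 85 mm) begins 54 mm behind the grasp point. The pads swing forward as they close: fully open they stand 13 mm farther back than shut.
Start: joints at [-1.437, 0.359, 1.51, -0, 1.272, -0.115], TCP at [0.148, -0.581, 0.239] pointing down, gripper open.
Joint ranges: [-2.97, 2.97], [-1.01, 2.36], [0.21, 2.38], [-0.96, 4.11], [0.2, 2.71], [-2.98, 2.98]. Speed limits (rad/s): [2.39, 2.39, 3.14, 3.14, 3.14, 3.14].

## Interface

Orientations are given as a rotation vector (axis times angle).
In Python, from bench import arm gives the robot as it stands.
- The arm moves only by the tool step_arm, never from a script. Its argument "series" is a list that holds one entry, the list of rows, each a list of 7 numbers: the turn, a rotation vector about the tool's x, y, z in rad, then the shift along the tool's x, y, z in mm, then the opening, from 0 (shut) to 1 (fully open). A call has 1 to 5 rows; each row shifts and turns the commanded pose from where the row before left it, along the tool's axes as they then stand; what a row does not reach is not made up. A row lasts 1/12 s, in which the tool goes at most 41.7 mm and 7.16 degrees, less where a joint would pass 70% of its speed; a pose out of reach is approached as far as the arm can. A call with a gripper value outside its range is refused whole. The fingers move at their own pace and stop on an object; the grip force is fixed at half the most. Time passes only in rows, so rows that do not move let the fingers close. It gives the time, the measured TCP pose, the force and the opening at its end, in the units of the state.
- arm.state(): the state, without advancing time (a new reading comes with each control period).
- arm.snapshot(name): name is "scene" or "top" or "wrist"; returns the picture (384x512x3 uint8, red, green, blue); there is no depth.
- arm.camera_info(name): a dict with "fx", "fy", "cx", "cy" (pixels), "position" and "attitude" of the camera in the world; the wrist camera has in their place "tool_from_camera" (4x4, takes a point from camera to tool coordinates, whose origin is the TCP and whose axes are the flange's). Camera axes: x right, y down, z forward; pixel columns grow to the right and rows downward; lengths in m; the calibration is good to about 2 mm. The wrist camera is an equidistant fisheye: a pixel r from the principal point sees the ray r / f radians off the axis. A picture is of the moment at which its call begins: read the wrist's pose just before it. camera_info takes no time and is no camera call.
- arm.sign_off(): hands the job in, once; it reports no verdict.
Trained networks look in the newest picture that a camera, given by its name, has taken for a name from the list of things; names that differ only in an ending like _2 or _b are one class to them, and where a whole thing is asked for, a point or a joint stands for the part that bears it (a point fixed in the world has none). Each returns a list of dicts, best first, with "p" (0 to 1); they miss things now and then, are a little off and sometimes report something else, mostly with a low value. They report only what shows in the picture. A call takes as long as a camera call. They do not tell look-alikes from the thing itself.
- arm.find_in(camera, label): "at" ([x, y, z] in m, in world coordinates, good to about 4 mm: the middle of the surface that is visible of it).
- arm.outline_of(camera, label): "mask" (384x512 bool, what is visible of it).
The state is a dict: "clock": time; "joint_positions": joint angles; "joint_vel": joint speeds; "effort": joint torques, N m; "eef_pos": TCP position; "tool_rot": TCP orientation; "wrist_force": force on the tool from outside, world axes, zero at the start; "moment": the same for the moment, N m; "finger_gap": finger opening in m.
Only numpy, scipy, OpenCV 4.12 (cv2) and the standard library are available. Lean on these libraries where they do the work, as an engineer would, in place of code of your own. Each camera call takes 0.05 s, during which the arm holds its last target.

## Task

Stand the black bowl upright on the bench under the open left end of the saw stand, then reach in under the stand's clear guard and push the small walnut offcut along the board and over that end so that it drops into the bowl. Push it rather than lifting it, do not let it land on the bench, and leave the bowl standing upright with the offcut in it. Do not disturb the marking gauge or the two loose beech legs lying near the stand.

Things in the scene. Friction and masses are not known exactly. Their poses are not given: they have to be found in the camera images.
- saw_stand: Fixed wooden saw stand. Origin on the bench under its centre; x to the rear (away from the robot at yaw 0), y along it to the open left end. Plywood board 170 (x) x 280 (y) mm, top at z = 100, underside 80. At the open left end (y = 140) it overhangs its leg by 48 mm, so a bowl fits partly beneath. Rear fence at x = 50 to 65, up to z = 166; a 22 mm high stop at the right end, y = -140 to -125.
- drop_edge (a point): point on the upper edge of the open left end of the saw stand, at stand x = 25, y = 140, z = 100 mm; axes as the stand's.
- offcut: Dark walnut offcut, 34 (x) x 40 (y) x 26 (z) mm, about 45 g, lying on the board under the guard; long side nearly along the board (within 0.15 rad), centre at stand x = 22 to 28 mm, so its front face lies 4 to 11 mm behind the guard's rim, out of an upright tool's reach. Origin in the centre of its underside, z up. Pushed from in front of its centre it turns and leans on the fence.
- offcut_center (a point): centre of the offcut.
- bowl: Loose black glazed bowl, round, 96 mm across the rim, 56 mm high, about 0.2 kg, on a 52 mm wide foot; hollow above z = 13 mm. The sides, some 8 mm thick, lean outward about 30 degrees (middle of the wall 39 mm from the axis at z = 36); the rim can be gripped from above along that slope, one finger inside, one outside. Origin at the centre of the underside, z up.
- gauge: loose wooden marking gauge, 55 x 200 x 70 mm, to the right of the stand; leave alone. Origin at the centre of its underside, long axis y.
- leg_far: loose turned beech stool leg, 38 x 210 x 38 mm, lying behind the place where the bowl goes; leave alone. Origin at the centre of its underside, long axis y.
- leg_near: loose turned beech stool leg, 36 x 205 x 37 mm, lying in front of the stand; leave alone. Origin at the centre of its underside, long axis y.
- guard_rim (a point): middle of the front lower edge of the stand's fixed thin see-through guard plate (yellow front rim), at stand x = 0, y = 0, z = 165 mm. The plate covers the board from there back to the fence over the whole length, 65 mm above the board, top at z = 171; open at the front and the left end. Axes as the stand's.
Things that resemble listed ones, but are neither listed nor needed, are in the scene too. Of the things that look like the bowl, the middle-sized one is meant.

How it is judged:
On the way, in this order (a step that is already met when the one before it is completed fails the run):
1. the bowl stands released and upright on the bench under the open left end, the offcut still on the board (horizontal distance between bowl and drop_edge below 0.08 m and height (world z) of bowl below 0.008 m and angle between bowl's own z axis and vertical below 0.1 rad and height (world z) of offcut_center above 0.105 m and contact force between the fingers and bowl below 0.1 N), for 0.2 s.
2. the offcut lies in the bowl (horizontal distance between offcut_center and bowl below 0.035 m and z of offcut_center in the frame of bowl between 0.015 and 0.05 m), for 0.2 s.
At the end, for the whole second after the job is handed in: The offcut rests inside the bowl (its centre within 35 mm of the bowl's axis, 15 to 50 mm above the bowl's underside), the bowl stands upright on the bench (within 0.1 rad and 8 mm), and both are at rest (all of step 2 and height (world z) of bowl below 0.008 m and angle between bowl's own z axis and vertical below 0.1 rad and linear speed of each of offcut, bowl below 0.02 m/s); the robot touches nothing.
It fails at once if the offcut is lifted (its centre more than 27 mm above where it lies on the board) (height (world z) of offcut_center above 0.14 m).
It fails at once if the offcut lands on the bench (height (world z) of offcut_center below 0.0225 m).
It fails at once if the marking gauge is moved by more than 30 mm (distance of gauge from where it was at the start of the episode above 0.03 m).
It fails at once if a loose leg is moved by more than 30 mm (distance of any of leg_far, leg_near from where it was at the start of the episode above 0.03 m).
It also fails if it takes over 61 s, if anything falls off the work surface, if the arm or the gripper's body presses on something with over 40 N, if the wrist force passes 120 N, or if a joint passes its speed limit or range.

## Working session

There is one attempt and no reset: what is moved stays moved. The work goes in short steps, Python scripts to look and compute and a tool call to move; the robot and the scene stay as the last step left them, time stands still between calls to the robot, and variables do not carry over. Pictures are saved under pics/ and viewed, and the job is handed in when it is done.

Besides the shell and the picture viewer there is one more tool, called after "Call:" as name(argument=value, ...), one argument or row to a line, values as JSON. step_arm: Moves the arm, as the interface text tells. Its arguments: {"type":"object","properties":{"series":{"type":"array","items":{"type":"array","items":{"type":"array","items":{"type":"number"}}}}},"required":["series"]}

```bash
ls; mkdir -p pics; python3 - <<'E'
from bench import arm
import cv2
print(arm.state()); print(arm.tip_extent)
for n in ("scene","top","wrist"):
    im=arm.snapshot(n); cv2.imwrite(f"pics/{n}0.png",im[:,:,::-1]); print(n,arm.camera_info(n))
E
```

```text
pics
{'clock': 0.0, 'joint_positions': array([-1.43708593e+00,  3.59511073e-01,  1.51144590e+00,  1.15768099e-05,
        1.27250281e+00, -1.15098316e-01]), 'joint_vel': array([ 1.04698913e-03,  6.37967307e-04,  1.17188896e-03, -5.68711690e-04,
        1.49907895e-03, -6.99188533e-05]), 'effort': array([-5.72341887e-04, -5.27622092e+01, -2.78619844e+01, -5.56496489e-04,
        1.28775203e-02, -3.94511721e-05]), 'eef_pos': array([ 0.14765689, -0.58085308,  0.23844484]), 'tool_rot': array([-3.11546159e+00, -3.89583494e-01,  9.91121619e-06]), 'wrist_force': array([-0.24937659, -0.28168089, -0.44827835]), 'moment': array([-0.01449817,  0.01139702, -0.00753235]), 'finger_gap': 0.08531283946591577}
0.008
scene {'fx': 441.24388398123585, 'fy': 441.24388398123585, 'cx': 259.67959387730474, 'cy': 185.27629031165083, 'position': array([0.11214737, 0.76166545, 1.00740496]), 'attitude': array([-0.77034846,  2.61604071, -1.10751038])}
top {'fx': 414.9331359551469, 'fy': 414.9331359551469, 'cx': 244.69547812382888, 'cy': 193.13968687641292, 'position': array([ 0.47436421, -0.0274745 ,  1.52996913]), 'attitude': array([-2.13628335,  2.19645957, -0.07653733])}
wrist {'fx': 297.3186396354542, 'fy': 297.3186396354542, 'cx': 260.2918864548543, 'cy': 191.14019808967703, 'tool_from_camera': array([[-1.35108765e-03, -9.49523944e-01, -3.13691655e-01,
         8.04681566e-02],
       [ 9.99998976e-01, -1.13485918e-03, -8.71908133e-04,
         1.58837118e-05],
       [ 4.71901795e-04, -3.13692512e-01,  9.49524505e-01,
        -1.34387250e-01],
       [ 0.00000000e+00,  0.00000000e+00,  0.00000000e+00,
         1.00000000e+00]])}
```

View pics/scene0.png

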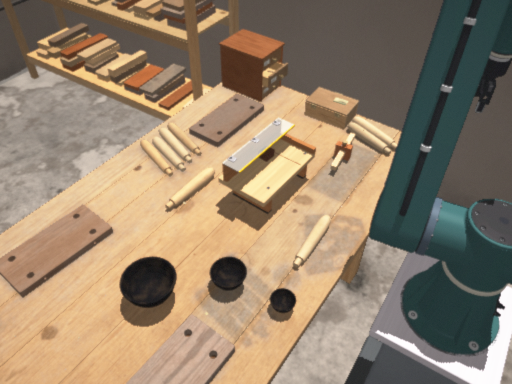

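View pics/top0.png

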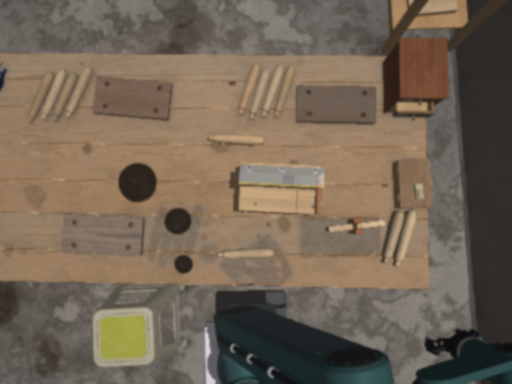

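```bash
python3 - <<'E'
from bench import arm
import cv2,numpy as np
for n in ("scene","top"):
  for l in ("bowl","offcut","saw_stand","gauge","leg_far","leg_near","guard_rim"):
    r=arm.find_in(n,l)
    print(n,l,[(np.round(d["at"],3).tolist(),round(d["p"],2)) for d in r][:6])
E
```

```text
scene bowl [([0.677, 0.369, 0.049], 0.91), ([0.523, 0.228, 0.033], 0.7), ([0.364, 0.22, 0.015], 0.56)]
scene offcut []
scene saw_stand [([0.622, -0.089, 0.097], 0.96)]
scene gauge [([0.475, -0.386, 0.038], 0.63)]
scene leg_far [([0.806, 0.036, 0.024], 0.85)]
scene leg_near [([0.389, 0.012, 0.031], 0.76)]
scene guard_rim [([0.389, 0.012, 0.03], 0.66), ([0.621, -0.087, 0.098], 0.62)]
top bowl [([0.516, 0.245, 0.025], 0.85), ([0.659, 0.393, 0.043], 0.82), ([0.358, 0.228, 0.02], 0.66)]
top offcut []
top saw_stand [([0.614, -0.128, 0.099], 0.75)]
top gauge [([0.481, -0.391, 0.04], 0.97)]
top leg_far [([0.811, 0.017, 0.033], 0.59)]
top leg_near [([0.391, -0.004, 0.031], 0.84)]
top guard_rim [([0.618, -0.12, 0.098], 0.89)]
```

Three bowls show in the scene picture: large (149,283), middle (228,273) and small (283,300). The middle one fits the description. I'll enlarge it and the stand.

```bash
cat > h.py <<'E'
import numpy as np,cv2
from scipy.spatial.transform import Rotation as R
from bench import arm
def proj(n,P):
    c=arm.camera_info(n); Rm=R.from_rotvec(c["attitude"]).as_matrix()
    p=(np.atleast_2d(P)-c["position"])@Rm
    return np.c_[c["fx"]*p[:,0]/p[:,2]+c["cx"],c["fy"]*p[:,1]/p[:,2]+c["cy"]]
def back(n,uv,z):
    c=arm.camera_info(n); Rm=R.from_rotvec(c["attitude"]).as_matrix()
    uv=np.atleast_2d(uv).astype(float)
    d=np.c_[(uv[:,0]-c["cx"])/c["fx"],(uv[:,1]-c["cy"])/c["fy"],np.ones(len(uv))]@Rm.T
    return c["position"]+d*((z-c["position"][2])/d[:,2])[:,None]
def wcam(st=None):
    st=st or arm.state(); T=np.eye(4);T[:3,:3]=R.from_rotvec(st["tool_rot"]).as_matrix();T[:3,3]=st["eef_pos"]
    return T@arm.camera_info("wrist")["tool_from_camera"]
def wproj(P,T):
    c=arm.camera_info("wrist"); p=(np.atleast_2d(P)-T[:3,3])@T[:3,:3]
    r=np.hypot(p[:,0],p[:,1]); th=np.arctan2(r,p[:,2])
    return np.c_[c["cx"]+c["fx"]*th*p[:,0]/r,c["cy"]+c["fy"]*th*p[:,1]/r]
def wback(uv,z,T):
    c=arm.camera_info("wrist"); uv=np.atleast_2d(uv).astype(float)
    d=(uv-[c["cx"],c["cy"]])/c["fx"]; th=np.hypot(*d.T)
    v=np.c_[d/th[:,None]*np.sin(th)[:,None],np.cos(th)]@T[:3,:3].T
    return T[:3,3]+v*((z-T[2,3])/v[:,2])[:,None]
def stand(x,y,yaw,P):
    P=np.atleast_2d(P).astype(float)/1000; c,s=np.cos(yaw),np.sin(yaw)
    return np.c_[x+c*P[:,0]-s*P[:,1],y+s*P[:,0]+c*P[:,1],P[:,2]]
E
python3 - <<'E'
import cv2
a=cv2.imread('pics/scene0.png')[105:315,200:340]; b=cv2.imread('pics/top0.png')[150:270,150:340]
cv2.imwrite('pics/c1.png',cv2.resize(a[:,:],None,fx=2.8,fy=2.8,interpolation=cv2.INTER_CUBIC))
cv2.imwrite('pics/c1b.png',cv2.resize(a[:110],None,fx=5,fy=5,interpolation=cv2.INTER_CUBIC))
cv2.imwrite('pics/c2.png',cv2.resize(b,None,fx=4,fy=4,interpolation=cv2.INTER_CUBIC))
E
```

```text
(no output)
```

View pics/c1.png

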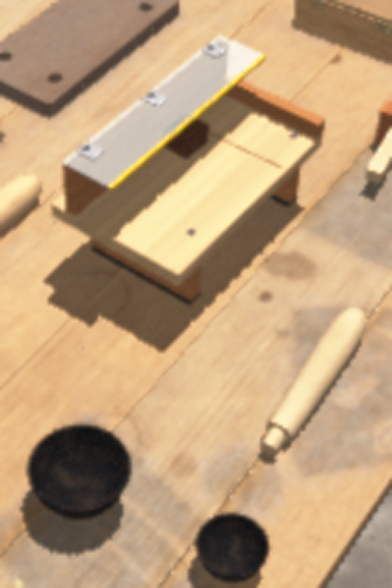

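View pics/c1b.png

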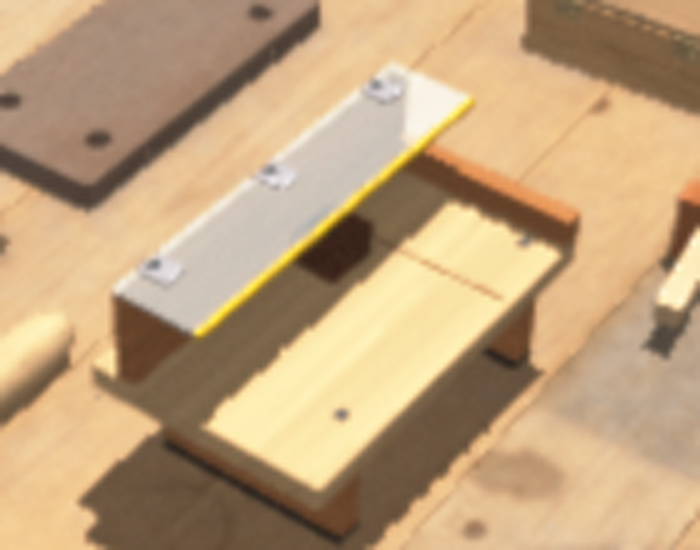

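View pics/c2.png

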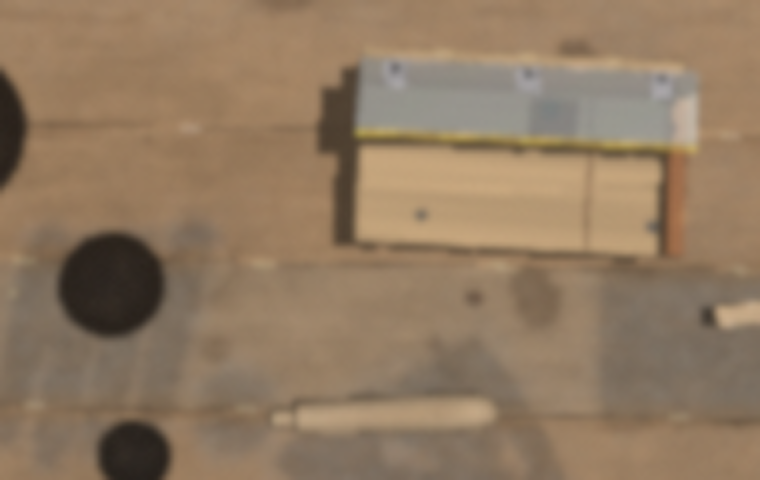

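```bash
python3 - <<'E'
from h import *
from scipy.optimize import least_squares
S=[((-85,140,100),(263.6,203.4)),((85,140,100),(219,179.4)),((0,140,165),(239.4,171.6)),((0,-140,165),(294.4,124.6)),((-85,-140,122),(315.4,149.5))]
T=[((-85,140,100),(239,210.75)),((0,140,165),(239,183.5)),((0,-140,165),(324,187.5)),((-85,-140,122),(321,213.5))]
f=lambda q:np.r_[(proj("scene",stand(*q,[a for a,_ in S]))-[b for _,b in S]).ravel(),(proj("top",stand(*q,[a for a,_ in T]))-[b for _,b in T]).ravel()]
r=least_squares(f,[.61,-.12,0],loss="soft_l1");q=r.x;print(q,np.round(f(q),1))
print("edge",stand(*q,[25,140,100]))
# offcut: scene lower visible corners
for n,uv in (("scene",[(200+330/5,105+283/5)]),("top",[(150+530/4,150+135/4),(150+578/4,150+98/4)])):
  print(n,back(n,uv,.1 if n=="scene" else .126))
# bowl from masks
for n in ("scene","top"):
  im=arm.snapshot(n)
  for d in arm.outline_of(n,"bowl"):
    m=d["mask"]; ys,xs=np.where(m); print(n,d["p"],xs.min(),xs.max(),ys.min(),ys.max(),xs.mean(),ys.mean())
    if n=="top": print(back("top",[(xs.min()+xs.max())/2,(ys.min()+ys.max())/2],.05), (xs.max()-xs.min()+1)/415*1.48)
E
```

```text
[ 0.61947451 -0.12411152 -0.06977659] [ 0.5 -1.  -1.  -2.2  0.8  1.4  0.3  0.8  0.8 -3.1 -0.7 -0.5 -0.3  0.2
 -0.4 -0.4 -0.2 -0.1]
edge [[0.65417447 0.0138048  0.1       ]]
scene [[ 0.63159802 -0.12969119  0.1       ]]
top [[ 0.62905936 -0.13194341  0.126     ]
 [ 0.6595225  -0.17380592  0.126     ]]
scene 0.88 120 176 258 307 147.85090909090908 281.725
scene 0.82 210 246 257 290 227.72942386831275 272.9475308641975
scene 0.61 270 295 288 312 282.2213279678068 299.9476861167002
top 0.85 165 190 208 234 177.56137184115522 220.84296028880865
[[0.51456369 0.24136653 0.05      ]] 0.09272289156626506
top 0.81 118 155 164 201 136.69409660107334 181.96511627906978
[[0.65729412 0.38807376 0.05      ]] 0.1355180722891566
top 0.53 175 192 256 273 183.04065040650406 264.6056910569106
[[0.36038869 0.22197826 0.05      ]] 0.06419277108433735
```

The middle bowl, top (177,221), measures 93 mm across at (0.515,0.241), against 136 mm and 64 mm for its neighbours, so it is the one meant. The stand is at about (0.619,-0.124) with yaw -0.07, and the offcut shows dark under the guard. Next I'll plan the move to the bowl.

```bash
cat >> h.py <<'E'
def Rxz(x,z):
    z=np.array(z,float);z/=np.linalg.norm(z);x=np.array(x,float);x-=z*(x@z);x/=np.linalg.norm(x)
    return R.from_matrix(np.c_[x,np.cross(z,x),z])
def delta(p,Rt,p0=None,R0=None):
    st=arm.state(); p0=st["eef_pos"] if p0 is None else np.array(p0); R0=R.from_rotvec(st["tool_rot"]) if R0 is None else R0
    w=(R0.inv()*Rt).as_rotvec(); s=R0.inv().apply(np.array(p)-p0)*1000; s2=Rt.inv().apply(np.array(p)-p0)*1000
    print("clock",round(st["clock"],2),"tool pos",np.round(st["eef_pos"],4),"w",np.round(w,3),"deg",round(np.degrees(np.linalg.norm(w)),1),"shift before-turn axes",np.round(s,1),"after-turn axes",np.round(s2,1),"len",round(np.linalg.norm(s),1))
s30=np.sin(np.pi/6);c30=np.cos(np.pi/6)
RB=Rxz([1,0,0],[0,-s30,-c30])
RD=Rxz([1,0,0],[0,0,-1])
E
python3 - <<'E'
from h import *
delta([.46,-.2,.28],RD)
delta([.515,.32,.25],RD,[.46,-.2,.28],RD)
delta([.515,.32,.25],RB,[.46,-.2,.28],RD)
E
```

```text
clock 1.05 tool pos [ 0.1477 -0.5815  0.2393] w [-0.     0.     0.249] deg 14.3 shift before-turn axes [ 396.6 -292.9  -40.7] after-turn axes [ 312.3 -381.5  -40.7] len 494.7
clock 1.05 tool pos [ 0.1477 -0.5815  0.2393] w [0. 0. 0.] deg 0.0 shift before-turn axes [  55. -520.   30.] after-turn axes [  55. -520.   30.] len 523.8
clock 1.05 tool pos [ 0.1477 -0.5815  0.2393] w [-0.524  0.     0.   ] deg 30.0 shift before-turn axes [  55. -520.   30.] after-turn axes [  55.  -465.3 -234. ] len 523.8
```

Call:
step_arm(
  series=[
    [[0, 0, 0.083, 0, 0, -14, 0.4], [0, 0, 0.083, 0, 0, -14, 0.4], [0, 0, 0.083, 0, 0, -13, 0.4], [0, 0, 0, 24, -29, 0, 0.4], [0, 0, 0, 24, -29, 0, 0.4]],
  ],
)

```text
clock: 1.47
eef_pos: [0.1955, -0.5249, 0.2812]
tool_rot: [3.139, -0.006, 0.001]
wrist_force: [0.7, -0.0, -0.0]
finger_gap: 0.0342
```

Call:
step_arm(
  series=[
    [[0, 0, 0, 24, -29, 0, 0.4], [0, 0, 0, 24, -29, 0, 0.4], [0, 0, 0, 24, -29, 0, 0.4], [0, 0, 0, 24, -29, 0, 0.4], [0, 0, 0, 24, -29, 0, 0.4]],
  ],
)

```text
clock: 1.88
eef_pos: [0.3166, -0.3771, 0.2805]
tool_rot: [3.141, -0.001, 0.0]
wrist_force: [0.4, -0.0, 0.0]
finger_gap: 0.0342
```

Call:
step_arm(
  series=[
    [[0, 0, 0, 24, -29, 0, 0.4], [0, 0, 0, 24, -29, 0, 0.4], [0, 0, 0, 24, -29, 0, 0.4], [0, 0, 0, 24, -29, 0, 0.4], [0, 0, 0, 24, -29, 0, 0.4]],
  ],
)

```text
clock: 2.3
eef_pos: [0.4367, -0.232, 0.2806]
tool_rot: [3.141, -0.0, 0.001]
wrist_force: [0.0, -0.8, -0.3]
finger_gap: 0.034
```

Call:
step_arm(
  series=[
    [[0, 0, 0, 15, -38, 0, 0.4], [0, 0, 0, 15, -38, 0, 0.4], [0, 0, 0, 15, -38, 0, 0.4], [0, 0, 0, 0, 0, 0, 0.4]],
  ],
)

```text
clock: 2.63
eef_pos: [0.4826, -0.1131, 0.2805]
tool_rot: [-3.138, -0.008, -0.002]
wrist_force: [-1.4, -0.3, -0.2]
finger_gap: 0.0342
```

```bash
python3 - <<'E'
from h import *
T=wcam(); im=arm.snapshot("wrist"); cv2.imwrite("pics/w1.png",cv2.resize(im,None,fx=1.56,fy=1.56,interpolation=cv2.INTER_CUBIC)[:,:,::-1]); np.save("w1T.npy",T); cv2.imwrite("pics/w1raw.png",im[:,:,::-1])
for l in ("offcut","saw_stand","guard_rim"):
  print(l,[(np.round(d["at"],3).tolist(),round(d["p"],2)) for d in arm.find_in("wrist",l)])
print(wproj(stand(.6195,-.1241,-.0698,[[-85,140,100],[85,140,100],[0,140,165],[0,-140,165],[-85,-140,122],[50,140,166]]),T)*1.56)
E
```

```text
offcut [([0.628, -0.148, 0.112], 0.6)]
saw_stand [([0.606, -0.132, 0.105], 0.9), ([0.629, -0.154, 0.106], 0.65)]
guard_rim [([0.612, -0.126, 0.101], 0.55), ([0.512, 0.255, 0.041], 0.34)]
[[218.61622932 183.68777736]
 [236.06043986 -42.70110885]
 [182.50277271  49.61129841]
 [665.9780451   89.50756916]
 [619.96411254 217.79902869]
 [191.23205848 -29.42051038]]
```

View pics/w1.png

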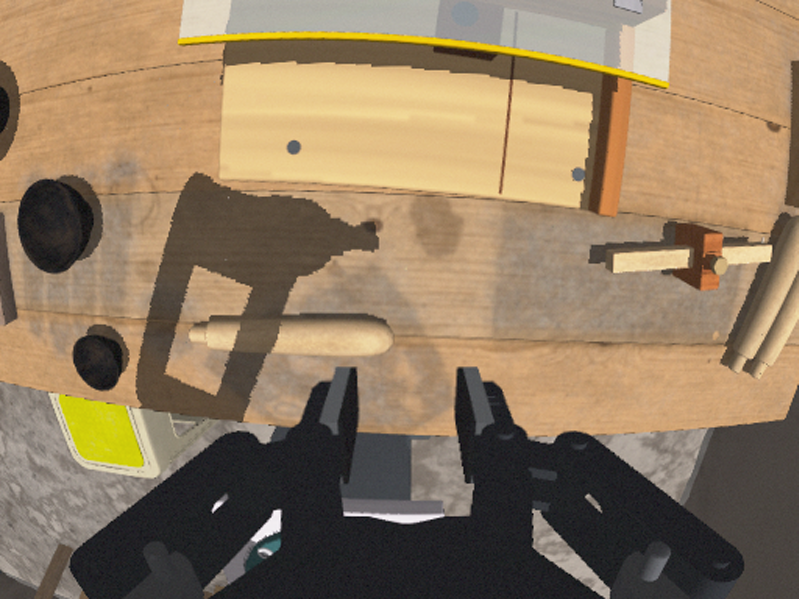

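```bash
python3 - <<'E'
from h import *
from scipy.optimize import least_squares
S=[((-85,140,100),(263.6,203.4)),((85,140,100),(219,179.4)),((0,140,165),(239.4,171.6)),((0,-140,165),(294.4,124.6))]
T=[((-85,140,100),(239,210.75)),((0,140,165),(239,183.5)),((0,-140,165),(324,187.5)),((-85,-140,122),(321,213.5))]
W=[((-85,140,100),(220,180)),((0,140,165),(180,43)),((0,-140,165),(668,85)),((-85,-140,122),(615,214))]
TT=np.load("w1T.npy")
fs=lambda q:(proj("scene",stand(*q,[a for a,_ in S]))-[b for _,b in S]).ravel()/441*1.1
ft=lambda q:(proj("top",stand(*q,[a for a,_ in T]))-[b for _,b in T]).ravel()/415*1.4
fw=lambda q:(wproj(stand(*q,[a for a,_ in W]),TT)-np.array([b for _,b in W])/1.56).ravel()/297*.35
for f in (fs,ft,fw,lambda q:np.r_[fs(q),ft(q),fw(q)]):
  r=least_squares(lambda q:1000*f(q),[.61,-.12,0],loss="soft_l1");q=r.x;print(np.round(q,4),np.round(f(q)*1000,1),"edge",np.round(stand(*q,[25,140,100]),4))
print(wback(np.array([(433,50),(495,58)])/1.56,.1,TT))
im=cv2.imread("pics/w1raw.png"); cv2.imwrite("pics/w1c.png",cv2.resize(im[0:80,230:400],None,fx=4.5,fy=4.5,interpolation=cv2.INTER_CUBIC))
E
```

```text
[ 0.6194 -0.1219 -0.0689] [ 0.3 -1.3 -3.5 -4.4  0.9  4.8 -0.1  3. ] edge [[0.654 0.016 0.1  ]]
[ 0.6187 -0.1253 -0.0702] [-1.2 -1.   0.4  1.2 -0.1 -0.6  0.5  0.5] edge [[0.6535 0.0126 0.1   ]]
[ 0.6226 -0.1236 -0.0732] [-2.  -0.9  1.5  0.8 -2.1  0.1  3.2 -0. ] edge [[0.6577 0.0142 0.1   ]]
[ 0.6211 -0.1249 -0.0702] [ 0.3 -3.6 -3.3 -6.5  1.1  2.6 -0.   1.4 -1.6 -3.4 -0.1 -1.2 -0.6 -3.
 -0.  -1.9 -0.4  1.   2.9  2.8 -0.6  1.7  4.7  1.2] edge [[0.6559 0.013  0.1   ]]
[[ 0.63271789 -0.12954879  0.1       ]
 [ 0.62898773 -0.17126575  0.1       ]]
```

View pics/w1c.png

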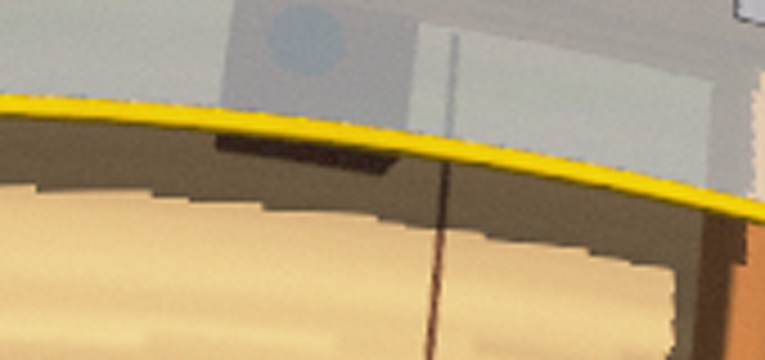

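```bash
python3 - <<'E'
from h import *
TT=np.load("w1T.npy"); q=(.6205,-.1245,-.071)
P=wback([(277.8,32.9),(315.1,38.9)],.1,TT); print(P)
c,s=np.cos(q[2]),np.sin(q[2]); d=P[:,:2]-q[:2]; L=np.c_[c*d[:,0]+s*d[:,1],-s*d[:,0]+c*d[:,1]]*1000; print("stand frame",L, np.hypot(*(L[0]-L[1])), np.arctan2(-(L[0]-L[1])[0],(L[0]-L[1])[1]))
delta([.515,.32,.2],RB)
E
```

```text
[[ 0.63178049 -0.12979515  0.1       ]
 [ 0.62690946 -0.16890797  0.1       ]]
stand frame [[ 11.62770557  -4.48156967]
 [  9.54362806 -43.84139588]] 39.4149628716871 -0.05289995699423153
clock 2.83 tool pos [ 0.4806 -0.1202  0.2804] w [-0.523  0.     0.   ] deg 30.0 shift before-turn axes [  34.4 -440.3   80.1] after-turn axes [  34.4 -421.4 -150.5] len 448.8
```

Call:
step_arm(
  series=[
    [[0, 0, 0, 5, -40, 0, 0.4], [0, 0, 0, 5, -40, 0, 0.4], [0, 0, 0, 5, -40, 0, 0.4], [0, 0, 0, 5, -40, 0, 0.4], [0, 0, 0, 5, -40, 0, 0.4]],
  ],
)

```text
clock: 3.25
eef_pos: [0.5061, 0.08, 0.2805]
tool_rot: [3.141, -0.006, 0.001]
wrist_force: [-0.8, -1.4, -0.3]
finger_gap: 0.0337
```

Call:
step_arm(
  series=[
    [[0, 0, 0, 5, -40, 0, 0.4], [0, 0, 0, 4, -40, 0, 0.4], [-0.105, 0, 0, 0, -40, 0, 0.4], [-0.105, 0, 0, 0, -40, 0, 0.4], [-0.105, 0, 0, 0, -40, 0, 0.4]],
  ],
)

```text
clock: 3.67
eef_pos: [0.5174, 0.2792, 0.2702]
tool_rot: [2.824, -0.008, 0.009]
wrist_force: [1.3, -0.8, 0.5]
finger_gap: 0.0339
```

Call:
step_arm(
  series=[
    [[-0.105, 0, 0, 0, -20, 0, 0.4], [-0.104, 0, 0, 0, -10, 0, 0.4], [0, 0, 0, 0, 0, 0, 0.4]],
  ],
)

```text
clock: 3.92
eef_pos: [0.5144, 0.3103, 0.2526]
tool_rot: [2.611, 0.006, -0.006]
wrist_force: [-0.3, 0.7, -1.0]
finger_gap: 0.0341
```

```bash
python3 - <<'E'
from h import *
delta([.515,.32,.12],RB)
T=wcam(); im=arm.snapshot("wrist"); cv2.imwrite("pics/w2.png",cv2.resize(im,None,fx=1.56,fy=1.56,interpolation=cv2.INTER_CUBIC)[:,:,::-1])
for d in arm.outline_of("wrist","bowl"):
    m=d["mask"].astype(np.uint8); cn=max(cv2.findContours(m,0,cv2.CHAIN_APPROX_NONE)[0],key=cv2.contourArea)[:,0].astype(float)
    P=wback(cn,.056,T)[:,:2]; c,r=cv2.minEnclosingCircle(P.astype(np.float32)); print(d["p"],cn.mean(0),"P range",P.min(0),P.max(0),"circ",c,r)
print(arm.state()["joint_positions"])
E
```

```text
clock 3.92 tool pos [0.5144 0.3103 0.2526] w [0.007 0.003 0.005] deg 0.5 shift before-turn axes [  1.3 -75.4 109.5] after-turn axes [  0.6 -74.7 110. ] len 133.0
0.95 [222.96313364 162.2764977 ] P range [0.46902174 0.19568076] [0.56407534 0.29024538] circ (0.5171855688095093, 0.24279750883579254) 0.04857512190937996
0.95 [96.84263959 46.94670051] P range [0.58890048 0.30766906] [0.70872813 0.45385316] circ (0.6621662974357605, 0.380475789308548) 0.0742500051856041
0.71 [239.09259259 263.22222222] P range [0.34354791 0.20311091] [0.40927259 0.24634271] circ (0.3766351342201233, 0.23402142524719238) 0.033338237553834915
[ 0.66229109  0.54519641  1.28008725 -0.40641064  1.65317732  2.26839162]
```

View pics/w2.png

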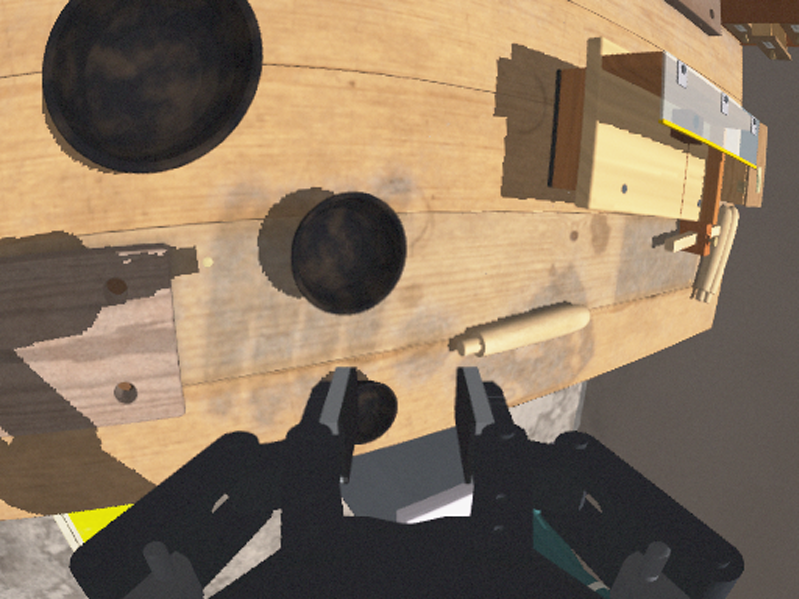

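```bash
python3 - <<'E'
from h import *
delta([.516,.2815+.035,.036+.0606],RB)
E
```

```text
clock 4.02 tool pos [0.5154 0.307  0.2557] w [0.002 0.002 0.001] deg 0.2 shift before-turn axes [  1.1 -88.  132.9] after-turn axes [  0.6 -87.8 133.1] len 159.4
```

Call:
step_arm(
  series=[
    [[0, 0, 0, 0.6, -22, 33, 0.4], [0, 0, 0, 0, -22, 33, 0.4], [0, 0, 0, 0, -22, 33, 0.4], [0, 0, 0, 0, -22, 33, 0.4], [0, 0, 0, 0, 0, 0, 0.4]],
  ],
)

```text
clock: 4.43
eef_pos: [0.5131, 0.3128, 0.0937]
tool_rot: [2.614, -0.003, -0.013]
wrist_force: [-1.0, 0.1, -1.3]
finger_gap: 0.034
```

```bash
python3 - <<'E'
from h import *
T=wcam(); im=arm.snapshot("wrist"); cv2.imwrite("pics/w3.png",cv2.resize(im,None,fx=1.56,fy=1.56,interpolation=cv2.INTER_CUBIC)[:,:,::-1])
for d in arm.outline_of("wrist","bowl"):
    m=d["mask"].astype(np.uint8); cn=max(cv2.findContours(m,0,cv2.CHAIN_APPROX_NONE)[0],key=cv2.contourArea)[:,0].astype(float)
    P=wback(cn,.056,T)[:,:2]; c,r=cv2.minEnclosingCircle(P.astype(np.float32)); print(d["p"],cn.mean(0),"P range",P.min(0),P.max(0),"circ",c,r)
delta([.516,.2815,.036],RB)
E
```

```text
0.85 [305.6849711  198.78901734] P range [0.47213505 0.19646438] [0.56480442 0.29572989] circ (0.5177411437034607, 0.2475953996181488) 0.05218157917261124
0.75 [288.09473684 318.56842105] P range [0.39199816 0.24693462] [0.43330901 0.27868204] circ (0.4122738838195801, 0.2606414258480072) 0.023583943024277687
clock 4.53 tool pos [0.5161 0.3149 0.1002] w [ 0.001  0.003 -0.002] deg 0.2 shift before-turn axes [ 0.1 -3.3 72.3] after-turn axes [-0.1 -3.2 72.3] len 72.4
```

View pics/w3.png

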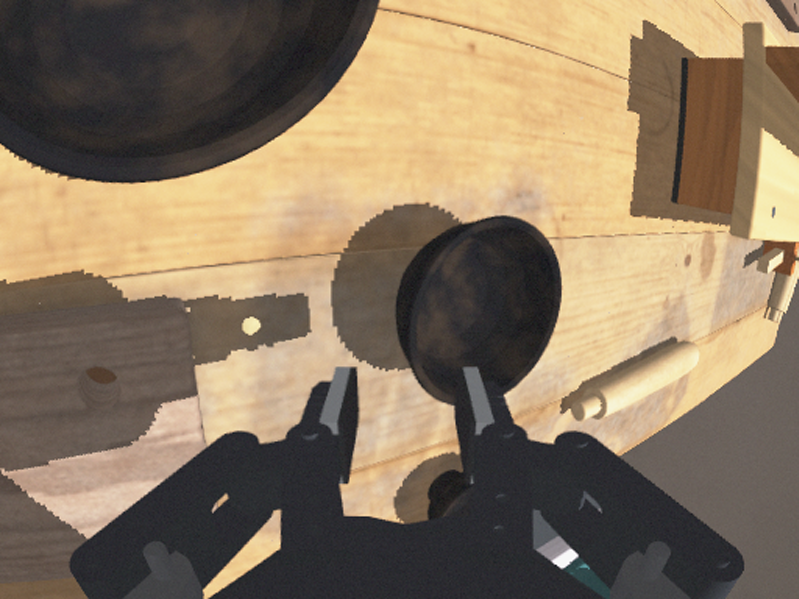

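Call:
step_arm(
  series=[
    [[0, 0, 0, 0, -0.8, 18, 0.4], [0, 0, 0, 0, -0.8, 18, 0.4], [0, 0, 0, 0, -0.8, 18, 0.4], [0, 0, 0, 0, -0.8, 18, 0.4], [0, 0, 0, 0, 0, 0, 0.4]],
  ],
)

```text
clock: 4.95
eef_pos: [0.5164, 0.2822, 0.0369]
tool_rot: [2.618, -0.004, -0.0]
wrist_force: [-1.1, 0.2, -0.1]
finger_gap: 0.0342
```

```bash
python3 - <<'E'
from h import *
im=arm.snapshot("wrist"); cv2.imwrite("pics/w4.png",cv2.resize(im,None,fx=1.56,fy=1.56,interpolation=cv2.INTER_CUBIC)[:,:,::-1])
delta([.516,.2815,.036],RB); print(arm.state()["wrist_force"])
E
```

```text
clock 5.0 tool pos [0.5168 0.2833 0.0379] w [-0.001 -0.    -0.003] deg 0.2 shift before-turn axes [-0.8  0.6  2.5] after-turn axes [-0.8  0.6  2.5] len 2.7
[ 0.13432546  0.75832861 -0.18802361]
```

View pics/w4.png

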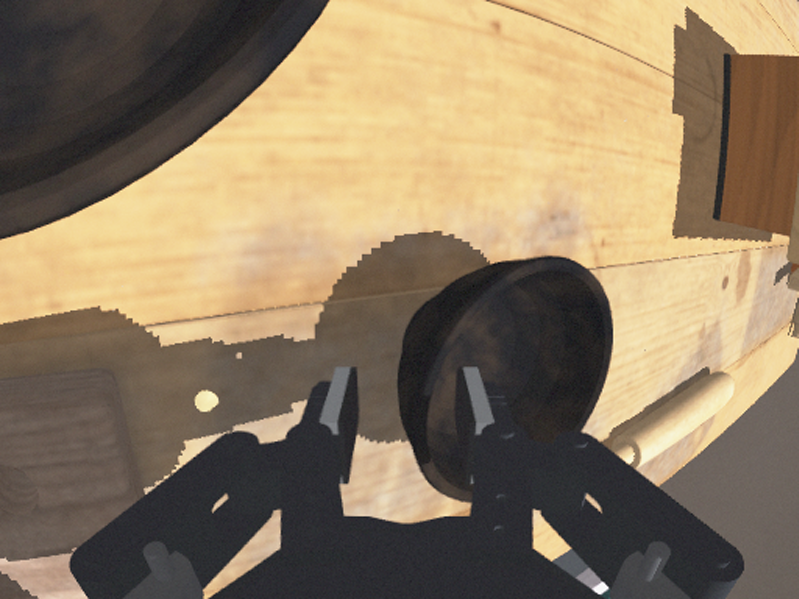

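Call:
step_arm(
  series=[
    [[0, 0, 0, -0.8, 0, 2, 0.3], [0, 0, 0, 0, 0, 0, 0.2], [0, 0, 0, 0, 0, 0, 0.1], [0, 0, 0, 0, 0, 0, 0], [0, 0, 0, 0, 0, 0, 0]],
  ],
)

```text
clock: 5.42
eef_pos: [0.516, 0.2831, 0.0364]
tool_rot: [2.616, -0.0, 0.004]
wrist_force: [0.3, -3.1, 9.7]
finger_gap: 0.0084
```

Call:
step_arm(
  series=[
    [[0, 0, 0, 0, 0, 0, 0], [0, 0, 0, 0, 0, 0, 0]],
  ],
)

```text
clock: 5.58
eef_pos: [0.516, 0.2831, 0.0363]
tool_rot: [2.616, 0.0, 0.004]
wrist_force: [0.9, -2.7, 10.4]
finger_gap: 0.0085
```

```bash
python3 - <<'E'
from h import *
im=arm.snapshot("wrist"); cv2.imwrite("pics/w5.png",cv2.resize(im,None,fx=1.56,fy=1.56,interpolation=cv2.INTER_CUBIC)[:,:,::-1])
delta([.516,.2815,.036],RB); print(arm.state()["wrist_force"],arm.state()["finger_gap"])
E
```

```text
clock 5.63 tool pos [0.516  0.2832 0.0364] w [ 0.002 -0.003 -0.001] deg 0.2 shift before-turn axes [-0.   1.2  1.2] after-turn axes [-0.   1.2  1.2] len 1.7
[-0.06385205 -3.01461283  9.6009783 ] 0.008598128841246964
```

View pics/w5.png

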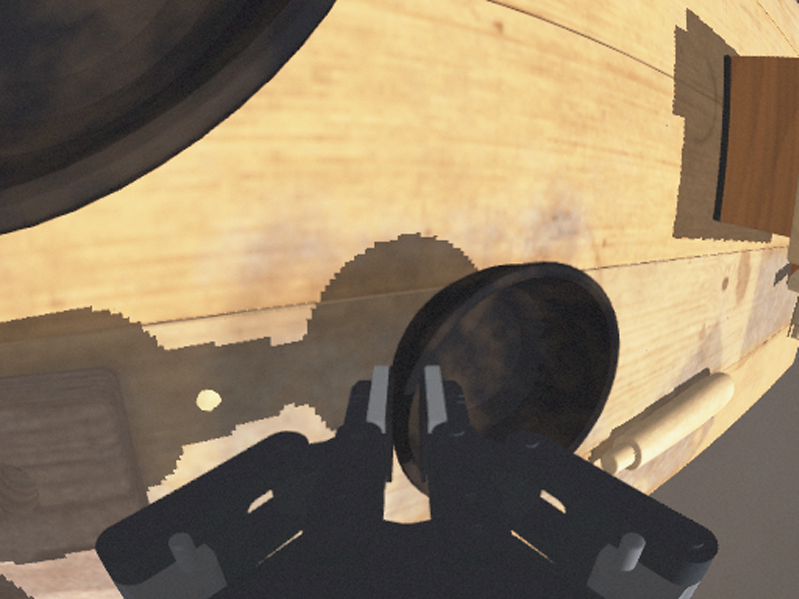

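Call:
step_arm(
  series=[
    [[0, 0, 0, 0, 4, -7, 0], [0, 0, 0, 0, 5, -9, 0], [0, 0, 0, 0, 6, -10, 0], [0, 0, 0, 0, 0, 0, 0]],
  ],
)

```text
clock: 5.97
eef_pos: [0.5161, 0.2847, 0.0664]
tool_rot: [2.62, -0.001, 0.005]
wrist_force: [-0.0, 0.4, -0.8]
finger_gap: 0.008
```

```bash
python3 - <<'E'
from h import *
im=arm.snapshot("wrist"); cv2.imwrite("pics/w6.png",cv2.resize(im,None,fx=1.56,fy=1.56,interpolation=cv2.INTER_CUBIC)[:,:,::-1])
im=arm.snapshot("scene"); cv2.imwrite("pics/s6.png",cv2.resize(im[200:340,150:330],None,fx=4,fy=4,interpolation=cv2.INTER_CUBIC)[:,:,::-1])
q=(.6205,-.1245,-.071); b=stand(*q,[[29,164,0]])[0]; print(b)
delta(b+[0,.0405+.06,.067],RB); print(arm.state()["wrist_force"],arm.state()["finger_gap"])
E
```

```text
[0.66106116 0.03702954 0.        ]
clock 6.07 tool pos [0.5152 0.2842 0.0645] w [-0.001 -0.001 -0.001] deg 0.1 shift before-turn axes [145.8 128.2  71.1] after-turn axes [145.8 128.3  71.1] len 206.8
[ 0.15623093  0.18750488 -1.84375302] 0.00835600572888539
```

View pics/w6.png

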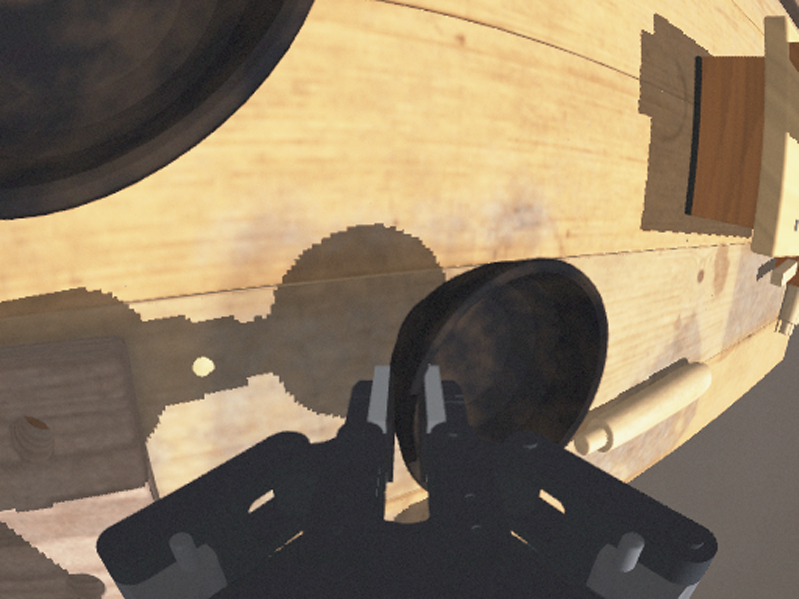

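View pics/s6.png

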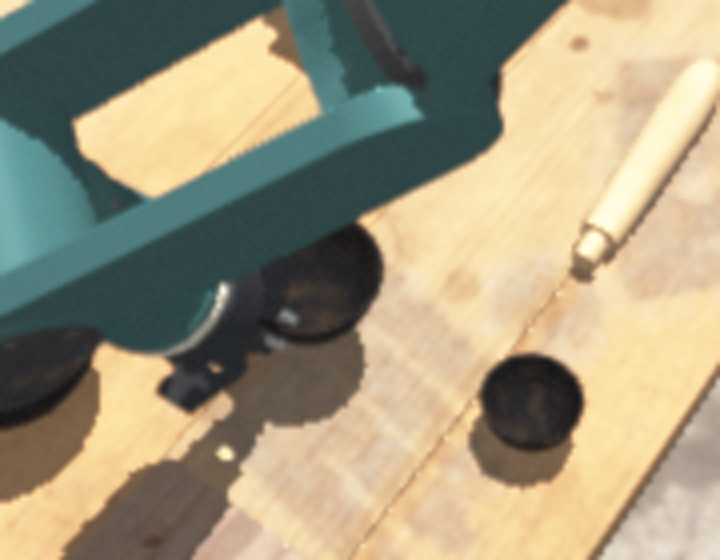

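Call:
step_arm(
  series=[
    [[0, 0, 0, 20, 18, 10, 0], [0, 0, 0, 26, 23, 13, 0], [0, 0, 0, 28, 24, 13, 0], [0, 0, 0, 28, 24, 13, 0], [0, 0, 0, 26, 23, 13, 0]],
  ],
)

```text
clock: 6.48
eef_pos: [0.6437, 0.154, 0.0654]
tool_rot: [2.618, 0.001, -0.001]
wrist_force: [0.8, 0.4, -2.0]
finger_gap: 0.0078
```

Call:
step_arm(
  series=[
    [[0, 0, 0, 18, 16, 9, 0], [0, 0, 0, 0, 0, 0, 0]],
  ],
)

```text
clock: 6.65
eef_pos: [0.6642, 0.1325, 0.066]
tool_rot: [2.617, -0.006, 0.002]
wrist_force: [1.2, -0.4, -2.5]
finger_gap: 0.008
```

```bash
python3 - <<'E'
from h import *
im=arm.snapshot("wrist"); cv2.imwrite("pics/w7.png",cv2.resize(im,None,fx=1.56,fy=1.56,interpolation=cv2.INTER_CUBIC)[:,:,::-1])
im=arm.snapshot("scene"); cv2.imwrite("pics/s7.png",cv2.resize(im[105:265,170:330],None,fx=3.7,fy=3.7,interpolation=cv2.INTER_CUBIC)[:,:,::-1])
b=np.array([.661,.037,0])
delta(b+[0,.0405+.06,.042],RB); print(arm.state()["joint_positions"])
delta(b+[0,.0405,.042],RB,b+[0,.0405+.06,.042],RB)
E
```

```text
clock 6.75 tool pos [0.6605 0.1359 0.0653] w [-0.     0.002 -0.002] deg 0.2 shift before-turn axes [  0.5 -13.   19.4] after-turn axes [  0.5 -13.   19.4] len 23.3
[ 0.35442888  0.7657391   1.36673624 -0.51522532  1.25299816  2.15286205]
clock 6.75 tool pos [0.6605 0.1359 0.0653] w [0. 0. 0.] deg 0.0 shift before-turn axes [ 0. 52. 30.] after-turn axes [ 0. 52. 30.] len 60.0
```

View pics/w7.png

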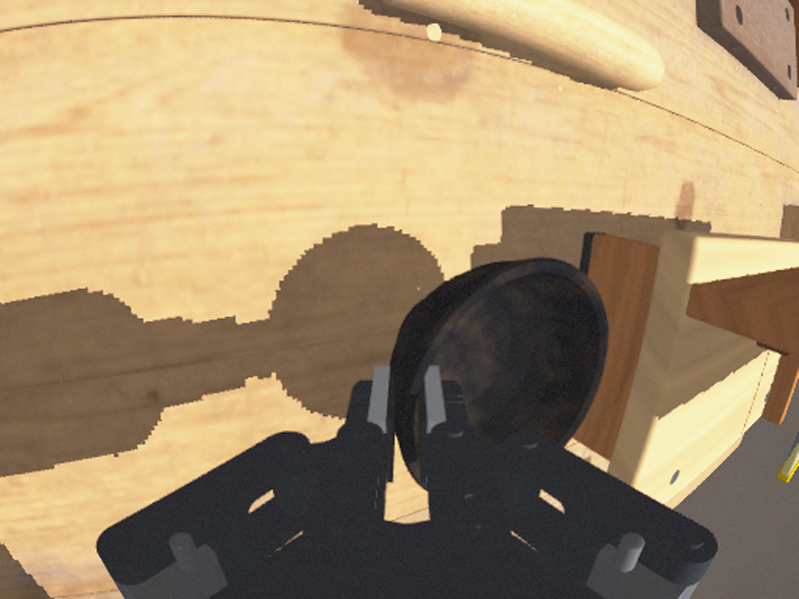

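View pics/s7.png

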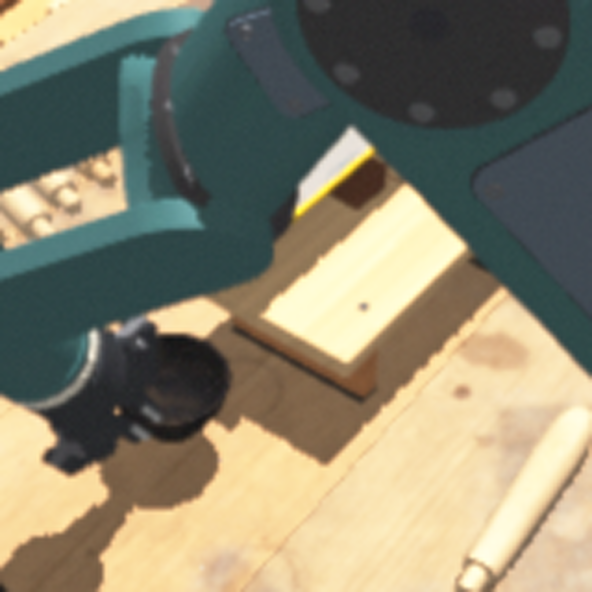

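Call:
step_arm(
  series=[
    [[0, 0, 0, 0, -6, 9, 0], [0, 0, 0, 0, -7, 10, 0], [0, 0, 0, 0, 20, 11, 0], [0, 0, 0, 0, 20, 12, 0], [0, 0, 0, 0, 0, 0, 0]],
  ],
)

```text
clock: 7.17
eef_pos: [0.6582, 0.0901, 0.0414]
tool_rot: [2.615, 0.001, -0.006]
wrist_force: [-0.1, -0.4, -1.2]
finger_gap: 0.0079
```

```bash
python3 - <<'E'
from h import *
im=arm.snapshot("wrist"); cv2.imwrite("pics/w8.png",cv2.resize(im,None,fx=1.56,fy=1.56,interpolation=cv2.INTER_CUBIC)[:,:,::-1])
b=np.array([.661,.037,0])
delta(b+[0,.0405,.042],RB); print(arm.state()["wrist_force"])
E
```

```text
clock 7.22 tool pos [0.6586 0.0918 0.0415] w [0.001 0.003 0.001] deg 0.2 shift before-turn axes [ 2.4 12.6  6.7] after-turn axes [ 2.4 12.6  6.7] len 14.5
[ 0.3001755   0.21104657 -2.02951416]
```

View pics/w8.png

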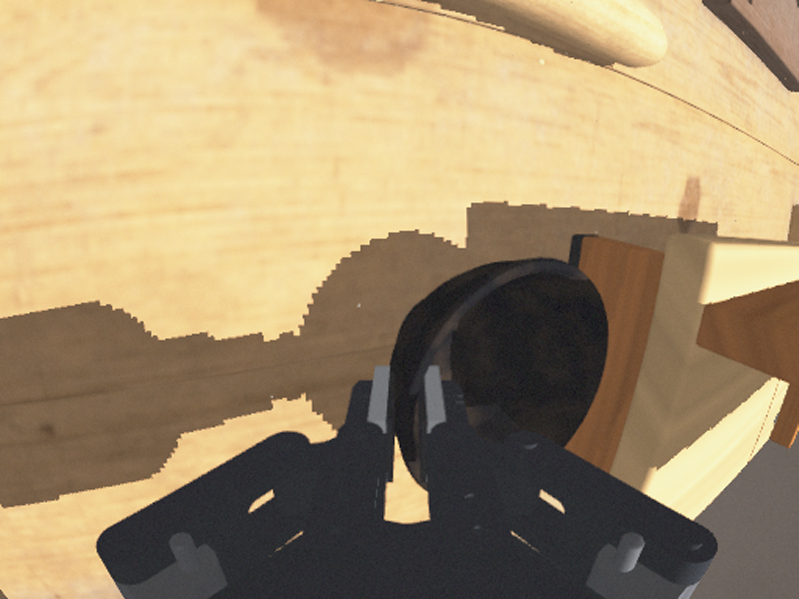

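Call:
step_arm(
  series=[
    [[0, 0, 0, 2, 7, 3.5, 0], [0, 0, 0, 0, 6, 3.5, 0], [0, 0, 0, 0, -1, 2, 0], [0, 0, 0, 0, -1, 1.7, 0], [0, 0, 0, 0, 0, 0, 0]],
  ],
)

```text
clock: 7.63
eef_pos: [0.6623, 0.0782, 0.0389]
tool_rot: [2.618, 0.0, -0.001]
wrist_force: [0.8, -0.5, -1.7]
finger_gap: 0.0076
```

```bash
python3 - <<'E'
from h import *
b=np.array([.661,.037,0])
delta(b+[0,.0405,.036],RB); print(arm.state()["wrist_force"])
im=arm.snapshot("wrist"); cv2.imwrite("pics/w9.png",cv2.resize(im,None,fx=1.56,fy=1.56,interpolation=cv2.INTER_CUBIC)[:,:,::-1])
E
```

```text
clock 7.63 tool pos [0.6623 0.0782 0.0389] w [0.    0.001 0.   ] deg 0.0 shift before-turn axes [-1.3 -0.8  2.8] after-turn axes [-1.3 -0.8  2.8] len 3.3
[ 0.84245194 -0.46192381 -1.68249408]
```

View pics/w9.png

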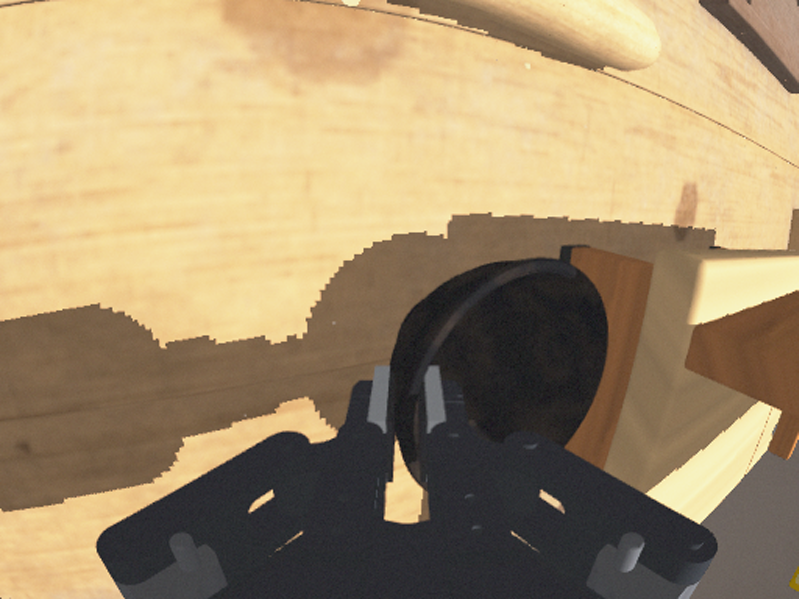

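Call:
step_arm(
  series=[
    [[0, 0, 0, -1, -0.5, 1, 0], [0, 0, 0, 0, -0.5, 1, 0], [0, 0, 0, 0, 0, 0, 0]],
  ],
)

```text
clock: 7.93
eef_pos: [0.6624, 0.0783, 0.0385]
tool_rot: [2.618, -0.0, 0.003]
wrist_force: [-1.5, 1.9, 4.6]
finger_gap: 0.0082
```

Call:
step_arm(
  series=[
    [[0, 0, 0, 0, -0.6, 1, 0], [0, 0, 0, 0, 0, 0, 0]],
  ],
)

```text
clock: 8.1
eef_pos: [0.6625, 0.0785, 0.0384]
tool_rot: [2.617, -0.0, 0.003]
wrist_force: [-1.7, 4.1, 10.4]
finger_gap: 0.0079
```

Call:
step_arm(
  series=[
    [[0, 0, 0, 0, 0, 0, 0.1], [0, 0, 0, 0, 0, 0, 0.2], [0, 0, 0, 0, 0, 0, 0.3], [0, 0, 0, 0, 0, 0, 0.35], [0, 0, 0, 0, 0, 0, 0.35]],
  ],
)

```text
clock: 8.52
eef_pos: [0.6615, 0.0775, 0.0359]
tool_rot: [2.618, -0.0, -0.001]
wrist_force: [-0.3, -0.6, -0.4]
finger_gap: 0.0297
```

```bash
python3 - <<'E'
from h import *
print(arm.state()["wrist_force"],arm.state()["eef_pos"])
im=arm.snapshot("wrist"); cv2.imwrite("pics/w10.png",cv2.resize(im,None,fx=1.56,fy=1.56,interpolation=cv2.INTER_CUBIC)[:,:,::-1])
E
```

```text
[-0.31680198 -0.62807312 -0.44739255] [0.66152316 0.07754913 0.03594357]
```

View pics/w10.png

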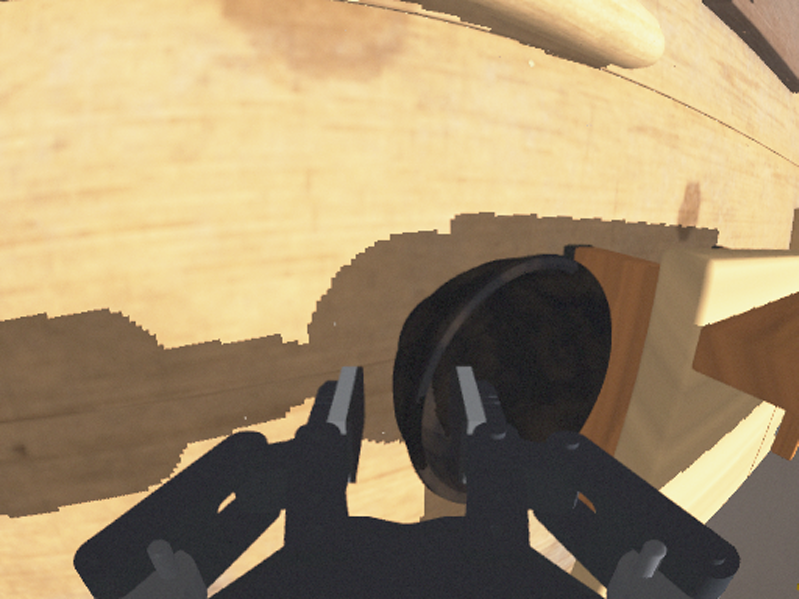

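Call:
step_arm(
  series=[
    [[0, 0, 0, 0, 0, 0, 0.45], [0, 0, 0, 0, 1, -6, 0.45], [0, 0, 0, 0, 0, -15, 0.45], [0, 0, 0, 0, 0, -30, 0.45], [0, 0, 0, 0, 0, -40, 0.45]],
  ],
)

```text
clock: 8.98
eef_pos: [0.6595, 0.1211, 0.1139]
tool_rot: [2.616, -0.001, -0.008]
wrist_force: [0.4, -0.1, -0.3]
finger_gap: 0.0384
```

Call:
step_arm(
  series=[
    [[0, 0, 0, 0, -10, -40, 0.3], [0, 0, 0, 0, -10, -40, 0.1], [0, 0, 0, 0, 0, 0, 0]],
  ],
)

```text
clock: 9.23
eef_pos: [0.6652, 0.1861, 0.1818]
tool_rot: [2.624, 0.001, 0.016]
wrist_force: [1.5, -0.1, 0.3]
finger_gap: 0.0025
```

```bash
python3 - <<'E'
from h import *
T=wcam(); im=arm.snapshot("wrist"); cv2.imwrite("pics/w11.png",cv2.resize(im,None,fx=1.56,fy=1.56,interpolation=cv2.INTER_CUBIC)[:,:,::-1])
for d in arm.outline_of("wrist","bowl"):
    m=d["mask"].astype(np.uint8); cn=max(cv2.findContours(m,0,cv2.CHAIN_APPROX_NONE)[0],key=cv2.contourArea)[:,0].astype(float)
    P=wback(cn,.056,T)[:,:2]; c,r=cv2.minEnclosingCircle(P.astype(np.float32)); print(d["p"],cn.mean(0),"P range",P.min(0),P.max(0),"circ",c,r)
im=arm.snapshot("scene"); cv2.imwrite("pics/s11.png",cv2.resize(im[105:265,170:330],None,fx=3.7,fy=3.7,interpolation=cv2.INTER_CUBIC)[:,:,::-1])
# push orientation
q=(.6205,-.1245,-.071); az=q[2]; t=np.radians(55)
z=[np.sin(t)*np.cos(az),np.sin(t)*np.sin(az),-np.cos(t)]; RP=Rxz([np.cos(az),np.sin(az),0],z)
delta([.5,-.1,.28],RP)
E
```

```text
0.84 [ 18.17337461 246.31888545] P range [0.57423874 0.31640038] [0.71019685 0.39705974] circ (0.6424553394317627, 0.3714570999145508) 0.07237758487462997
0.34 [401.90253411 193.85575049] P range [ 0.45228756 -0.72092205] [0.71193041 0.02661764] circ (0.6094298362731934, -0.3471923768520355) 0.3739858567714691
clock 9.38 tool pos [0.6615 0.1798 0.1748] w [0.448 0.918 0.315] deg 61.3 shift before-turn axes [-161.6  294.9   48.9] after-turn axes [   5.2  290.6 -176. ] len 339.8
```

View pics/w11.png

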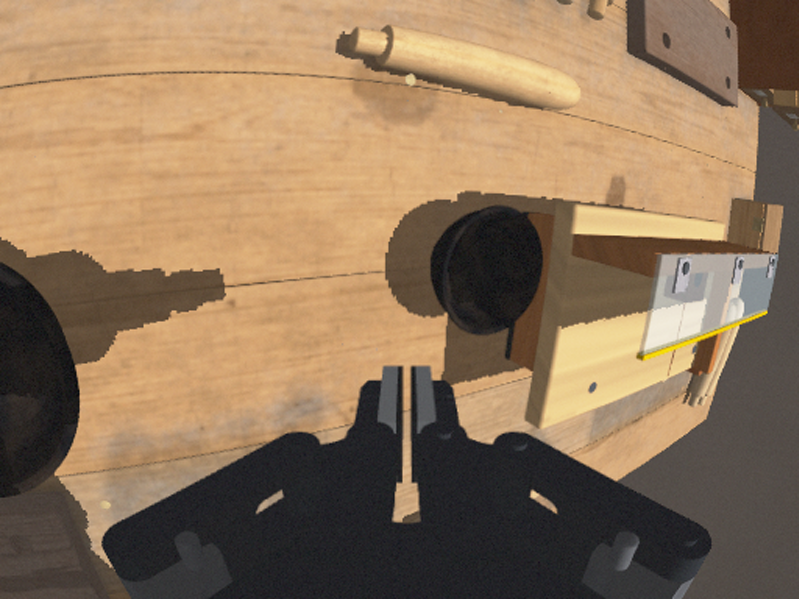

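View pics/s11.png

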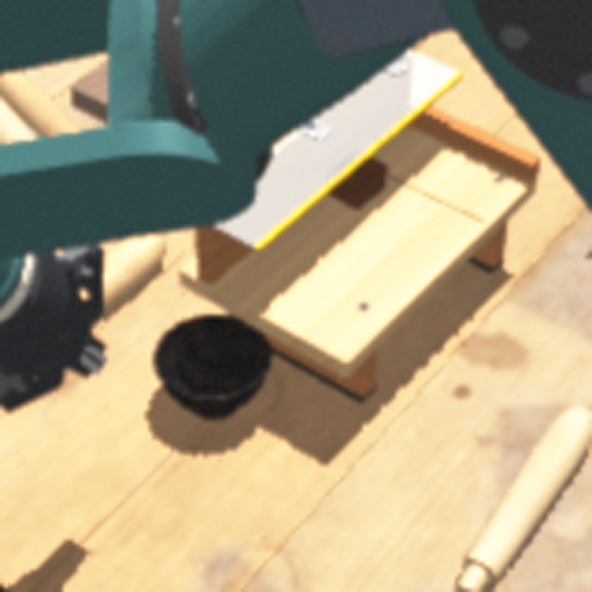

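```bash
python3 - <<'E'
from h import *
print(back("scene",[(170+213/3.7,105+358/3.7),(170+155/3.7,105+350/3.7),(170+272/3.7,105+360/3.7)],.056))
T=wcam()
print(wback(np.array([(497,268),(542,265),(492,207),(490,333)])/1.56,.056,T))
q=(.6205,-.1245,-.071); b=stand(*q,[[29,164,0]])[0]
a=np.linspace(0,6.28,9)[:-1]
for dy in (0,.005): print(np.round(wproj(np.c_[b[0]+.047*np.cos(a),b[1]+dy+.047*np.sin(a),0*a+.056],T)*1.56).tolist())
print(np.round(wproj(stand(*q,[[-85,140,100],[85,140,100],[0,140,165]]),T)*1.56))
E
```

```text
[[0.65705993 0.04300099 0.056     ]
 [0.70100044 0.06140488 0.056     ]
 [0.61644851 0.01883917 0.056     ]]
[[ 0.66207058  0.03855135  0.056     ]
 [ 0.65884414 -0.00731074  0.056     ]
 [ 0.70497279  0.04549929  0.056     ]
 [ 0.61393155  0.04136771  0.056     ]]
[[502.0, 202.0], [462.0, 225.0], [443.0, 278.0], [459.0, 323.0], [494.0, 332.0], [529.0, 306.0], [545.0, 262.0], [535.0, 220.0]]
[[496.0, 202.0], [456.0, 226.0], [437.0, 279.0], [453.0, 324.0], [489.0, 333.0], [524.0, 307.0], [540.0, 263.0], [530.0, 220.0]]
[[541. 431.]
 [579. 198.]
 [640. 357.]]
```

Call:
step_arm(
  series=[
    [[0, 0, 0, -30, 13, -22, 0], [0, 0, 0, -32, 13, -22, 0], [0, 0, 0, -32, 13, -22, 0], [0, 0, 0, -32, 13, -22, 0], [0, 0, 0, -32, 13, -22, 0]],
  ],
)

```text
clock: 9.8
eef_pos: [0.5012, 0.1764, 0.3014]
tool_rot: [2.615, -0.001, -0.006]
wrist_force: [-0.8, 1.4, 0.6]
finger_gap: -0.0003
```

Call:
step_arm(
  series=[
    [[0.05, 0.102, 0.035, 0, 0, 0, 0], [0.05, 0.102, 0.035, 0, 0, 0, 0], [0.05, 0.102, 0.035, 0, 0, 0, 0], [0.05, 0.102, 0.035, 0, 0, 0, 0], [0.05, 0.102, 0.035, 0, 0, 0, 0]],
  ],
)

```text
clock: 10.22
eef_pos: [0.5026, 0.1772, 0.3014]
tool_rot: [2.779, -0.054, 0.774]
wrist_force: [-0.0, -0.5, -0.2]
finger_gap: 0.0005
```

Call:
step_arm(
  series=[
    [[0.05, 0.102, 0.035, 0, 0, 0, 0], [0.05, 0.102, 0.035, 0, 0, 0, 0], [0.05, 0.102, 0.035, 0, 0, 0, 0], [0.05, 0.102, 0.035, 0, 0, 0, 0], [0, 0, 0, 0, 0, 0, 0]],
  ],
)

```text
clock: 10.63
eef_pos: [0.4808, 0.2021, 0.339]
tool_rot: [2.845, -0.19, 1.285]
wrist_force: [-0.1, -0.7, 1.0]
finger_gap: -0.0
```

```bash
cat >> h.py <<'E'
Q=(.6205,-.1245,-.071)
def rp(t=55,az=Q[2]):
    t=np.radians(t); return Rxz([np.cos(az),np.sin(az),0],[np.sin(t)*np.cos(az),np.sin(t)*np.sin(az),-np.cos(t)])
def tip2tcp(P,Rt,ext=.008): return stand(*Q,P)[0]-Rt.apply([0,0,ext])
def fromstand(p):
    c,s=np.cos(Q[2]),np.sin(Q[2]); d=np.array(p[:2])-Q[:2]; return np.r_[c*d[0]+s*d[1],-s*d[0]+c*d[1],p[2]]*1000
E
python3 - <<'E'
from h import *
RP=rp(); g=tip2tcp([37,-71,113],RP); print("goal tcp",g)
delta(g-RP.apply([0,0,.14]),RP); delta(g-RP.apply([0,0,.08]),RP)
print(arm.state()["joint_positions"])
c=arm.camera_info("wrist"); Ti=np.linalg.inv(c["tool_from_camera"])
for z in (0,.008,.021):
  p=(Ti@[0,0,z,1])[:3]; r=np.hypot(p[0],p[1]); th=np.arctan2(r,p[2]); print(z,1.56*(c["cx"]+c["fx"]*th*p[0]/r),1.56*(c["cy"]+c["fy"]*th*p[1]/r))
E
```

```text
goal tcp [ 0.64583331 -0.19748103  0.11758861]
clock 10.63 tool pos [0.4808 0.2021 0.339 ] w [ 0.013  0.113 -0.057] deg 7.3 shift before-turn axes [-31.6 387.8 156. ] after-turn axes [-70.7 386.8 145.1] len 419.1
clock 10.63 tool pos [0.4808 0.2021 0.339 ] w [ 0.013  0.113 -0.057] deg 7.3 shift before-turn axes [-24.8 386.8 215.6] after-turn axes [-70.7 386.8 205.1] len 443.5
[ 0.59711902 -0.06088125  2.10019782 -0.96333418  0.61247582  2.97929851]
0 405.9662811379627 399.8987040826982
0.008 405.94937513199125 388.2569747422515
0.021 405.9249614107121 371.3230216469856
```

```bash
python3 - <<'E'
from h import *
c=arm.camera_info("wrist"); Ti=np.linalg.inv(c["tool_from_camera"])
for x in (.011,-.011):
 for z in (0,.008,.021):
  p=(Ti@[x,.0,z,1])[:3]; r=np.hypot(p[0],p[1]); th=np.arctan2(r,p[2]); print(x,z,1.56*(c["cx"]+c["fx"]*th*p[0]/r),1.56*(c["cy"]+c["fy"]*th*p[1]/r))
E
python3 -c "
import cv2
im=cv2.imread('pics/w11.png');cv2.imwrite('pics/w11c.png',cv2.resize(im[340:540,300:520],None,fx=3,fy=3))"
```

```text
0.011 0 405.9278547733344 370.91139877436075
0.011 0.008 405.91232536109084 360.17400363866835
0.011 0.021 405.89004355112104 344.66640247181664
-0.011 0 406.0025686027767 426.8743243957677
-0.011 0.008 405.9845608290516 414.54713422138065
-0.011 0.021 405.9583831245266 396.4869009975271
```

View pics/w11c.png

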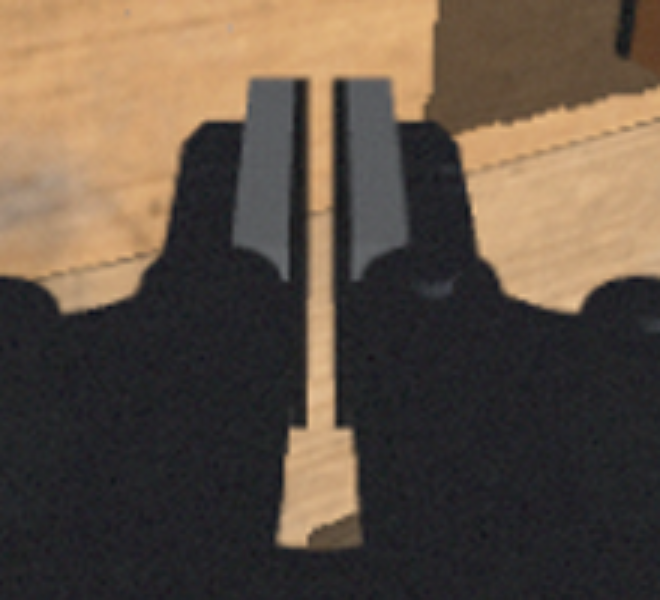

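Call:
step_arm(
  series=[
    [[0, 0, 0, 0, 30, 0, 0], [0, 0, 0, 0, 40, 0, 0], [0, 0, 0, 0, 40, 0, 0], [0, 0, 0, 0, 40, 0, 0], [0, 0, 0, 0, 40, 0, 0]],
  ],
)

```text
clock: 11.05
eef_pos: [0.4641, 0.0693, 0.3273]
tool_rot: [2.859, -0.193, 1.248]
wrist_force: [-0.4, -0.8, -1.4]
finger_gap: -0.0001
```

```bash
python3 - <<'E'
from h import *
RP=rp(); g=tip2tcp([38,-71,113],RP); print("goal tcp",g)
delta(g-RP.apply([0,0,.14]),RP)
print(arm.state()["joint_positions"])
E
```

```text
goal tcp [ 0.64683079 -0.19755197  0.11758861]
clock 11.05 tool pos [0.4641 0.0693 0.3273] w [ 0.016  0.138 -0.057] deg 8.6 shift before-turn axes [-21.1 253.  154.6] after-turn axes [-56.4 253.2 145.2] len 297.3
[ 0.11727231 -0.22584944  2.23715897 -0.44791892  0.35144782  2.18223206]
```

Call:
step_arm(
  series=[
    [[0, 0.02, 0, -3, 30, 19, 0], [0, 0.03, -0.01, -3, 31, 19, 0], [0, 0.03, -0.02, -3, 31, 19, 0], [0, 0.03, -0.02, -3, 31, 19, 0], [0, 0.02, 0, -3, 31, 19, 0]],
  ],
)

```text
clock: 11.47
eef_pos: [0.4706, 0.0361, 0.2948]
tool_rot: [-2.868, 0.14, -1.235]
wrist_force: [0.2, 1.0, -0.2]
finger_gap: -0.0
```

```bash
python3 - <<'E'
from h import *
RP=rp(); g=tip2tcp([38,-71,113],RP)
delta(g-RP.apply([0,0,.14]),RP)
print(arm.state()["joint_positions"])
E
```

```text
clock 11.47 tool pos [0.4706 0.0361 0.2948] w [-0.028  0.149 -0.042] deg 9.0 shift before-turn axes [ -8.  224.7 116.3] after-turn axes [-34.8 220.6 119.2] len 253.1
[-0.12394768 -0.18581547  2.30397191  0.31520729  0.22396793  1.2659209 ]
```

```bash
cat > kin.py <<'E'
from h import *
from scipy.optimize import least_squares
D=[([-1.43708593e+00,3.59511073e-01,1.51144590e+00,0,1.27250281,-1.15098316e-01],[0.14765689,-0.58085308,0.23844484]),
([0.66229109,0.54519641,1.28008725,-0.40641064,1.65317732,2.26839162],[.5153,.3072,.2553]),
([0.35442888,0.7657391,1.36673624,-0.51522532,1.25299816,2.15286205],[.6605,.1359,.0653]),
([0.59711902,-0.06088125,2.10019782,-0.96333418,0.61247582,2.97929851],[.4808,.2021,.339]),
([0.11727231,-0.22584944,2.23715897,-0.44791892,0.35144782,2.18223206],[.4641,.0693,.3273]),
([-0.12394768,-0.18581547,2.30397191,0.31520729,0.22396793,1.2659209],[.4706,.0361,.2948])]
def fk(q,p):
    a1,h,L2,a3,L3,d=p; Rz=lambda a:R.from_euler('z',a);Ry=lambda a:R.from_euler('y',a)
    A=Rz(q[0]); x=A.apply([a1,0,h]); A=A*Ry(q[1]); x=x+A.apply([0,0,L2]); A=A*Ry(q[2]); x=x+A.apply([a3,0,L3]); A=A*Rz(q[3])*Ry(q[4]); x=x+A.apply([0,0,d]); return x,A*Rz(q[5])
r=least_squares(lambda p:np.concatenate([fk(q,p)[0]-x for q,x in D]),[0,.3,.4,0,.4,.2])
PK=r.x
if __name__=="__main__":
    print(PK,np.round(r.fun*1000,1))
    print(fk(D[5][0],PK)[1].as_matrix(),R.from_rotvec(arm.state()["tool_rot"]).as_matrix())
E
python3 kin.py
```

```text
[0.10856562 0.15260212 0.4993623  0.02411503 0.32878006 0.24781487] [-68.9  -4.6  13.5  20.1 -13.5   3.7  14.2  -9.9  37.1   2.5 -15.  -22.1
  -1.4 -52.  -18.8  -8.5 -76.5 -13.6]
[[ 0.07586161  0.68387065  0.72564864]
 [ 0.99588369 -0.08816952 -0.02101953]
 [ 0.04960545  0.72425621 -0.68774431]] [[ 0.68387065 -0.07586162  0.72564864]
 [-0.08816952 -0.99588369 -0.02101953]
 [ 0.72425621 -0.04960545 -0.68774431]]
```

```bash
python3 - <<'E'
s=open('kin.py').read()
s=s.replace("a1,h,L2,a3,L3,d=p","a1,h,L2,a3,L3,d,b1,b2,wx,wy=p").replace("[a1,0,h]","[a1,b1,h]").replace("[a3,0,L3]","[a3,b2*0,L3]").replace("A.apply([0,0,d]); return","A.apply([wx,0,d]);return").replace(".4,.2])",".4,.2,0,0,0,0])")
open('kin.py','w').write(s)
E
python3 kin.py | head -3
```

```text
[ 9.14880607e-04  2.66509574e-01  6.10961899e-01  1.12614810e-01
  4.32800456e-01  3.64601163e-01  6.89079309e-02  3.16856604e-01
 -4.83424859e-05  0.00000000e+00] [ 0.  -0.  -0.2  0.1 -0.1  0.2  0.   0.   0.  -0.   0.  -0.  -0.   0.
```

```bash
cat >> kin.py <<'E'
LO=np.array([-2.97,-1.01,.21,-.96,.2,-2.98]);HI=np.array([2.97,2.36,2.38,4.11,2.71,2.98])
RF=(R.from_rotvec(D0.as_rotvec()) if False else None)
# flange correction: tool = fk * Rz(90?)
def ik(p,Rt,seeds=None):
    best=None
    C=R.from_euler('z',-np.pi/2)
    def f(q):
        x,A=fk(q,PK); return np.r_[(x-p)*10,((A*C).inv()*Rt).as_rotvec()]
    for s in (seeds or [[-.3,.2,1.9,.3,.4,1.2],[-.3,.5,1.6,-.3,.6,1.6],[0,.5,1.6,3,.6,-1.5],[-.3,.3,1.8,2.5,.5,-1.]]):
        r=least_squares(f,np.clip(s,LO+.01,HI-.01),bounds=(LO,HI))
        if best is None or r.cost<best.cost: best=r
    e=f(best.x); return best.x,np.linalg.norm(e[:3])*100,np.degrees(np.linalg.norm(e[3:]))
E
sed -i '/^RF=/d' kin.py
python3 - <<'E'
from kin import *
x,A=fk(D[5][0],PK); print(((A*R.from_euler('z',-np.pi/2)).inv()*R.from_rotvec(arm.state()["tool_rot"])).as_rotvec())
for t in (35,40,45,50,55):
  RP=rp(t)
  for y,b in ((-71,.14),(-71,0),(0,0),(60,0),(125,0)):
    g=tip2tcp([38,y,113],RP)-RP.apply([0,0,b]); q,ep,er=ik(g,RP); print(t,y,b,np.round(q,2),round(ep,2),"mm",round(er,2))
E
```

```text
[-3.37129591e-09  4.58371054e-09 -3.14159265e+00]
35 -71 0.14 [-0.63  0.16  2.    0.64  0.53 -2.62] 0.0 mm 0.0
35 -71 0 [-0.54  0.45  1.96  1.01  0.31 -2.95] 0.0 mm 0.0
35 0 0 [-0.4   0.44  2.    1.    0.22 -2.83] 0.0 mm 0.0
35 60 0 [-0.28  0.43  2.    0.77  0.2  -2.51] 0.42 mm 1.76
35 125 0 [-0.13  0.42  1.97  0.21  0.2  -1.82] 0.84 mm 3.18
40 -71 0.14 [-0.68  0.17  2.1   0.97  0.46 -2.98] 0.0 mm 0.02
40 -71 0 [-0.56  0.47  2.03  1.54  0.31  2.78] 0.0 mm 0.0
40 0 0 [-0.42  0.45  2.07  1.78  0.22  2.66] 0.0 mm 0.0
40 60 0 [-0.3   0.45  2.1   2.17  0.2   2.36] 0.33 mm 1.51
40 125 0 [-0.14  0.47  2.12  2.85  0.2   1.81] 0.79 mm 3.01
45 -71 0.14 [-0.74  0.19  2.19  1.38  0.46  2.85] 0.0 mm 0.0
45 -71 0 [-0.59  0.5   2.09  1.97  0.39  2.33] 0.0 mm 0.0
45 0 0 [-0.44  0.48  2.13  2.28  0.34  2.14] 0.0 mm 0.0
45 60 0 [-0.29  0.48  2.15  2.59  0.3   1.94] 0.0 mm 0.0
45 125 0 [-0.13  0.48  2.14  2.98  0.27  1.68] 0.0 mm 0.0
50 -71 0.14 [-0.8   0.24  2.28  1.75  0.54  2.41] 0.0 mm 0.0
50 -71 0 [-0.62  0.54  2.15  2.22  0.53  2.04] 0.0 mm 0.0
50 0 0 [-0.46  0.53  2.19  2.5   0.5   1.89] 0.0 mm 0.0
50 60 0 [-0.31  0.53  2.21  2.75  0.49  1.77] 0.0 mm 0.0
50 125 0 [-0.13  0.53  2.21  3.03  0.47  1.63] 0.0 mm 0.0
55 -71 0.14 [-0.86  0.32  2.37  2.01  0.7   2.07] 0.0 mm 0.0
55 -71 0 [-0.65  0.6   2.2   2.36  0.69  1.87] 0.0 mm 0.0
55 0 0 [-0.48  0.59  2.25  2.61  0.69  1.76] 0.0 mm 0.0
55 60 0 [-0.32  0.59  2.27  2.82  0.69  1.68] 0.0 mm 0.0
55 125 0 [-0.14  0.59  2.26  3.05  0.67  1.6 ] 0.0 mm 0.0
```

```bash
sed -i "s/C=R.from_euler('z',-np.pi\/2)/C=R.from_euler('z',np.pi\/2)/" kin.py
sed -i "s/seeds or \[\[.*/seeds or [[-.3,.2,1.9,.3,.4,1.2],[-.3,.5,2.1,2.5,.6,-1.5],[-.3,.5,1.6,-.3,.6,1.6],[-.3,.3,1.8,1.5,.5,0],[-.3,.5,2.2,3.4,.6,-1.8]]):/" kin.py
python3 - <<'E'
from kin import *
for t in (40,45,50,55):
  RP=rp(t)
  for y,b in ((-71,.14),(-71,.07),(-71,0),(0,0),(60,0),(125,0)):
    g=tip2tcp([38,y,113],RP)-RP.apply([0,0,b]); q,ep,er=ik(g,RP); print(t,y,b,np.round(q,2),round(ep,2),"mm",round(er,2))
print(fk(D[5][0],PK)[0], arm.state()["eef_pos"])
E
```

```text
40 -71 0.14 [-0.68  0.17  2.1   0.97  0.46  0.16] 0.0 mm 0.0
40 -71 0.07 [-0.62  0.32  2.08  1.24  0.36 -0.08] 0.0 mm 0.0
40 -71 0 [-0.56  0.47  2.03  1.54  0.31 -0.36] 0.0 mm 0.0
40 0 0 [-0.42  0.45  2.07  1.78  0.22 -0.48] 0.0 mm 0.0
40 60 0 [-0.3   0.45  2.1   2.17  0.2  -0.78] 0.33 mm 1.51
40 125 0 [-0.14  0.47  2.12  2.85  0.2  -1.33] 0.79 mm 3.01
45 -71 0.14 [-0.74  0.19  2.19  1.38  0.46 -0.29] 0.0 mm 0.0
45 -71 0.07 [-0.66  0.35  2.15  1.7   0.4  -0.58] 0.0 mm 0.0
45 -71 0 [-0.59  0.5   2.09  1.97  0.39 -0.81] 0.0 mm 0.0
45 0 0 [-0.44  0.48  2.13  2.28  0.34 -1.  ] 0.0 mm 0.0
45 60 0 [-0.29  0.48  2.15  2.59  0.3  -1.2 ] 0.0 mm 0.0
45 125 0 [-0.13  0.48  2.14  2.98  0.27 -1.46] 0.0 mm 0.0
50 -71 0.14 [-0.8   0.24  2.28  1.75  0.54 -0.73] 0.0 mm 0.0
50 -71 0.07 [-0.7   0.4   2.23  2.03  0.53 -0.96] 0.0 mm 0.0
50 -71 0 [-0.62  0.54  2.15  2.22  0.53 -1.1 ] 0.0 mm 0.0
50 0 0 [-0.46  0.53  2.19  2.5   0.5  -1.25] 0.0 mm 0.0
50 60 0 [-0.31  0.53  2.21  2.75  0.49 -1.37] 0.0 mm 0.0
50 125 0 [-0.13  0.53  2.21  3.03  0.47 -1.51] 0.0 mm 0.0
55 -71 0.14 [-0.86  0.32  2.37  2.01  0.7  -1.07] 0.0 mm 0.0
55 -71 0.07 [-0.74  0.47  2.3   2.23  0.69 -1.21] 0.0 mm 0.0
55 -71 0 [-0.65  0.6   2.2   2.36  0.69 -1.28] 0.0 mm 0.0
55 0 0 [-0.48  0.59  2.25  2.61  0.69 -1.39] 0.0 mm 0.0
55 60 0 [-0.32  0.59  2.27  2.82  0.69 -1.46] 0.0 mm 0.0
55 125 0 [-0.14  0.59  2.26  3.05  0.67 -1.54] 0.0 mm 0.0
[0.47059634 0.03609441 0.29482825] [0.47059518 0.03610814 0.29479184]
```

```bash
cat >> kin.py <<'E'
BOX=[((-85,-140,0),(85,140,100)),((0,-140,165),(65,140,171)),((50,-140,100),(65,140,166)),((-85,-140,100),(85,-125,122))]
def toolpts():
    P=[]
    for z in np.linspace(-65,8,12):
        for x in (-11,0,11):
            for y in (-14,0,14): P.append((x,y,z))
    for z in np.linspace(-30,-65,4):
        for x in (-14,14):
            for y in (-55,-30,30,55): P.append((x,y,z))
    for z in np.linspace(-65,-180,8):
        for x in (-42,-20,0,20,42):
            for y in (-42,-20,0,20,42): P.append((x,y,z))
    for z in (-110,-134,-150): P.append((90,0,z)); P.append((100,20,z))
    for z in np.linspace(-180,-365,8):
        for a in np.linspace(0,6.28,9): P.append((55*np.cos(a),55*np.sin(a),z))
    return np.array(P)/1000
TP=toolpts(); C90=R.from_euler('z',np.pi/2)
def clear(q):
    x,A=fk(q,PK); W=x+(A*C90).apply(TP); c,s=np.cos(Q[2]),np.sin(Q[2]); d=W[:,:2]-Q[:2]
    S=np.c_[c*d[:,0]+s*d[:,1],-s*d[:,0]+c*d[:,1],W[:,2]]*1000
    out=[]
    for lo,hi in BOX:
        dd=np.maximum(np.maximum(np.array(lo)-S,S-np.array(hi)),0); out.append(np.linalg.norm(dd,axis=1).min())
    return np.round(out).astype(int), W[:,2].min()
E
python3 - <<'E'
from kin import *
q0=arm.state()["joint_positions"]
RP=rp(55)
def goal(t,y,b,x=38,z=113,sd=None):
    Rp=rp(t); return ik(tip2tcp([x,y,z],Rp)-Rp.apply([0,0,b]),Rp,sd)
qa,*e=goal(50,-71,.13); qb,*e2=goal(55,-71,.07); qc,*e3=goal(55,-71,0); qd,*_=goal(55,110,0)
print(qa,e,qb,e2)
for a,b in ((q0,qa),(qa,qb),(qb,qc),(qc,qd)):
  print('--')
  for s in np.linspace(0,1,7):
    q=a+s*(b-a); x,A=fk(q,PK); print(round(s,2),np.round(fromstand(x)),*clear(q),"axis",np.round((A*C90).apply([0,0,1]),2))
E
```

```text
[-0.78261374  0.26201014  2.27784264  1.79554177  0.53888161 -0.76644979] [np.float64(1.4946834900704543e-13), np.float64(2.045305298234702e-14)] [-0.73821742  0.47115809  2.29596724  2.22546429  0.69320821 -1.20872629] [np.float64(6.803697817535e-11), np.float64(3.972073362453053e-11)]
--
0.0 [-161.  150.  295.] [197 194 237 304] 0.28066499936269346 axis [ 0.73 -0.02 -0.69]
0.17 [-156.  126.  259.] [163 168 214 265] 0.24559373810925575 axis [ 0.67 -0.01 -0.75]
0.33 [-147.  106.  233.] [136 147 195 231] 0.21937871355353938 axis [ 0.63  0.02 -0.77]
0.5 [-131.   82.  216.] [113 125 174 196] 0.2021361137051135 axis [ 0.63  0.05 -0.77]
0.67 [-109.   48.  207.] [ 96 101 150 157] 0.19275922783539656 axis [ 0.67  0.06 -0.74]
0.83 [-85.  -2. 203.] [ 89  79 127 114] 0.1890708757486731 axis [ 0.72  0.03 -0.7 ]
1.0 [-68. -71. 202.] [ 88  64 112  77] 0.18813590038494127 axis [ 0.76 -0.05 -0.64]
--
0.0 [-68. -71. 202.] [ 88  64 112  77] 0.18813590038494124 axis [ 0.76 -0.05 -0.64]
0.17 [-60. -67. 195.] [ 81  54 102  74] 0.18113948274469166 axis [ 0.78 -0.04 -0.63]
0.33 [-52. -65. 188.] [74 44 92 
[... 802 characters left out ...]
 15  9] 0.11137472083693371 axis [ 0.82 -0.06 -0.57]
1.0 [ 31. -71. 118.] [4 7 6 1] 0.1039893275128211 axis [ 0.82 -0.06 -0.57]
--
0.0 [ 31. -71. 118.] [4 7 6 1] 0.1039893275128211 axis [ 0.82 -0.06 -0.57]
0.17 [ 39. -40. 120.] [ 6  3  0 30] 0.1061489292340794 axis [ 0.82 -0.06 -0.57]
0.33 [ 44.  -9. 121.] [ 7  2  0 62] 0.10740895829777088 axis [ 0.82 -0.06 -0.56]
0.5 [ 45.  22. 121.] [ 8  0  0 92] 0.10778598163525632 axis [ 0.82 -0.06 -0.56]
0.67 [ 44.  52. 121.] [  7   2   0 122] 0.10731059501057356 axis [ 0.82 -0.06 -0.56]
0.83 [ 39.  82. 120.] [  6   3   0 152] 0.10602648719141546 axis [ 0.82 -0.06 -0.57]
1.0 [ 31. 110. 118.] [  4   7   6 180] 0.10398932751282107 axis [ 0.82 -0.06 -0.57]
```

```bash
cat >> kin.py <<'E'
def rows(qs,p0=None,R0=None):
    "rows for joint waypoints; shift in axes before turn"
    st=arm.state(); p=st["eef_pos"] if p0 is None else p0; Rr=R.from_rotvec(st["tool_rot"]) if R0 is None else R0
    for q in qs:
        x,A=fk(q,PK); A=A*C90; w=(Rr.inv()*A).as_rotvec(); s=Rr.inv().apply(x-p)*1000
        print("[%.3f, %.3f, %.3f, %.1f, %.1f, %.1f, 0]"%(*w,*s), "deg %.1f len %.0f"%(np.degrees(np.linalg.norm(w)),np.linalg.norm(s))); p,Rr=x,A
def goal(t,y,b,x=38,z=113,sd=None):
    Rp=rp(t); return ik(tip2tcp([x,y,z],Rp)-Rp.apply([0,0,b]),Rp,sd)[0]
E
python3 - <<'E'
from kin import *
q0=arm.state()["joint_positions"]; qa=goal(50,-68,.13); np.save("qa.npy",qa); np.save("q0.npy",q0)
rows([q0+k/14*(qa-q0) for k in range(1,15)])
E
```

```text
[-0.001, -0.039, -0.007, -10.1, 11.2, 12.0, 0] deg 2.3 len 19
[0.005, -0.034, -0.005, -8.4, 10.0, 11.6, 0] deg 2.0 len 17
[0.009, -0.027, -0.004, -6.3, 9.3, 11.2, 0] deg 1.6 len 16
[0.012, -0.019, -0.003, -4.1, 9.1, 10.6, 0] deg 1.3 len 15
[0.014, -0.011, -0.002, -1.9, 9.4, 10.1, 0] deg 1.0 len 14
[0.014, -0.003, -0.001, 0.3, 10.3, 9.4, 0] deg 0.8 len 14
[0.012, 0.005, -0.001, 2.3, 11.7, 8.7, 0] deg 0.7 len 15
[0.008, 0.013, -0.001, 4.0, 13.6, 8.0, 0] deg 0.9 len 16
[0.003, 0.020, -0.001, 5.4, 16.0, 7.3, 0] deg 1.2 len 18
[-0.004, 0.026, -0.002, 6.3, 18.7, 6.5, 0] deg 1.5 len 21
[-0.012, 0.030, -0.003, 6.7, 21.8, 5.8, 0] deg 1.9 len 24
[-0.021, 0.033, -0.004, 6.4, 25.1, 5.1, 0] deg 2.2 len 26
[-0.030, 0.034, -0.006, 5.5, 28.4, 4.5, 0] deg 2.6 len 29
[-0.040, 0.033, -0.008, 3.9, 31.8, 3.9, 0] deg 3.0 len 32
```

Call:
step_arm(
  series=[
    [[-0.001, -0.039, -0.007, -10.1, 11.2, 12.0, 0], [0.005, -0.034, -0.005, -8.4, 10.0, 11.6, 0], [0.009, -0.027, -0.004, -6.3, 9.3, 11.2, 0], [0.012, -0.019, -0.003, -4.1, 9.1, 10.6, 0], [0.014, -0.011, -0.002, -1.9, 9.4, 10.1, 0]],
  ],
)

```text
clock: 11.88
eef_pos: [0.4836, -0.0101, 0.2305]
tool_rot: [-2.91, 0.084, -1.036]
wrist_force: [0.1, 0.6, -0.8]
finger_gap: 0.0003
```

```bash
python3 - <<'E'
from kin import *
q0=np.load("q0.npy");qa=np.load("qa.npy"); q=arm.state()["joint_positions"]; print(np.round(q,3),np.round(q0+5/14*(qa-q0),3))
rows([q+k/10*(qa-q) for k in range(1,11)])
E
```

```text
[-0.358 -0.026  2.295  0.852  0.339  0.532] [-0.357 -0.026  2.296  0.847  0.335  0.538]
[0.012, -0.002, -0.001, 0.4, 9.3, 8.3, 0] deg 0.7 len 12
[0.011, 0.004, -0.001, 1.9, 10.4, 7.9, 0] deg 0.7 len 13
[0.008, 0.010, -0.001, 3.3, 11.9, 7.3, 0] deg 0.7 len 14
[0.004, 0.016, -0.001, 4.5, 13.7, 6.7, 0] deg 0.9 len 16
[-0.001, 0.021, -0.002, 5.3, 15.8, 6.1, 0] deg 1.2 len 18
[-0.007, 0.025, -0.002, 5.8, 18.1, 5.6, 0] deg 1.5 len 20
[-0.014, 0.028, -0.003, 5.8, 20.7, 5.0, 0] deg 1.8 len 22
[-0.021, 0.029, -0.004, 5.5, 23.3, 4.5, 0] deg 2.1 len 24
[-0.029, 0.030, -0.006, 4.6, 26.0, 4.0, 0] deg 2.4 len 27
[-0.036, 0.029, -0.007, 3.2, 28.7, 3.6, 0] deg 2.7 len 29
```

Tracking follows the predicted joint branch. I'll continue.

Call:
step_arm(
  series=[
    [[0.012, -0.002, -0.001, 0.4, 9.3, 8.3, 0], [0.011, 0.004, -0.001, 1.9, 10.4, 7.9, 0], [0.008, 0.01, -0.001, 3.3, 11.9, 7.3, 0], [0.004, 0.016, -0.001, 4.5, 13.7, 6.7, 0], [-0.001, 0.021, -0.002, 5.3, 15.8, 6.1, 0]],
  ],
)

```text
clock: 12.3
eef_pos: [0.5179, -0.0705, 0.2081]
tool_rot: [-2.855, 0.061, -1.102]
wrist_force: [1.2, 1.1, 0.7]
finger_gap: -0.0002
```

Call:
step_arm(
  series=[
    [[-0.007, 0.025, -0.002, 5.8, 18.1, 5.6, 0], [-0.014, 0.028, -0.003, 5.8, 20.7, 5.0, 0], [-0.021, 0.029, -0.004, 5.5, 23.3, 4.5, 0], [-0.029, 0.03, -0.006, 4.6, 26.0, 4.0, 0], [-0.036, 0.029, -0.007, 3.2, 28.7, 3.6, 0]],
  ],
)

```text
clock: 12.72
eef_pos: [0.5486, -0.1885, 0.2029]
tool_rot: [2.815, -0.102, 1.318]
wrist_force: [0.7, -0.4, 0.0]
finger_gap: 0.0002
```

```bash
python3 - <<'E'
from kin import *
qa=np.load("qa.npy"); q=arm.state()["joint_positions"]; print(np.round(q,3),np.round(qa,3))
qb=goal(55,-68,.07); print(qb)
rows([q+k/5*(qb-q) for k in range(1,6)])
T=wcam(); im=arm.snapshot("wrist"); cv2.imwrite("pics/w12.png",cv2.resize(im,None,fx=1.56,fy=1.56,interpolation=cv2.INTER_CUBIC)[:,:,::-1])
np.save("w12T.npy",T)
print(np.round(wproj(stand(*Q,[[0,0,165],[0,-140,165],[0,140,165],[-85,-140,122],[10.6,-4.5,100],[10.6,-44,100],[50,-70,100],[-85,140,100]]),T)*1.56).tolist())
E
```

```text
[-0.777  0.259  2.28   1.807  0.536 -0.772] [-0.775  0.261  2.281  1.806  0.535 -0.771]
[-0.7310795   0.47068529  2.29891381  2.2363865   0.69266928 -1.21428367]
[0.014, 0.018, 0.002, -0.1, -4.4, 12.6, 0] deg 1.3 len 13
[0.007, 0.018, 0.001, -1.0, -2.1, 12.5, 0] deg 1.1 len 13
[0.000, 0.018, 0.000, -1.8, 0.1, 12.1, 0] deg 1.0 len 12
[-0.007, 0.016, -0.001, -3.0, 2.2, 11.7, 0] deg 1.0 len 12
[-0.013, 0.014, -0.003, -4.4, 4.1, 11.2, 0] deg 1.1 len 13
[[265.0, 292.0], [550.0, 292.0], [53.0, 294.0], [548.0, 482.0], [301.0, 335.0], [365.0, 335.0], [407.0, 281.0], [77.0, 462.0]]
```

View pics/w12.png

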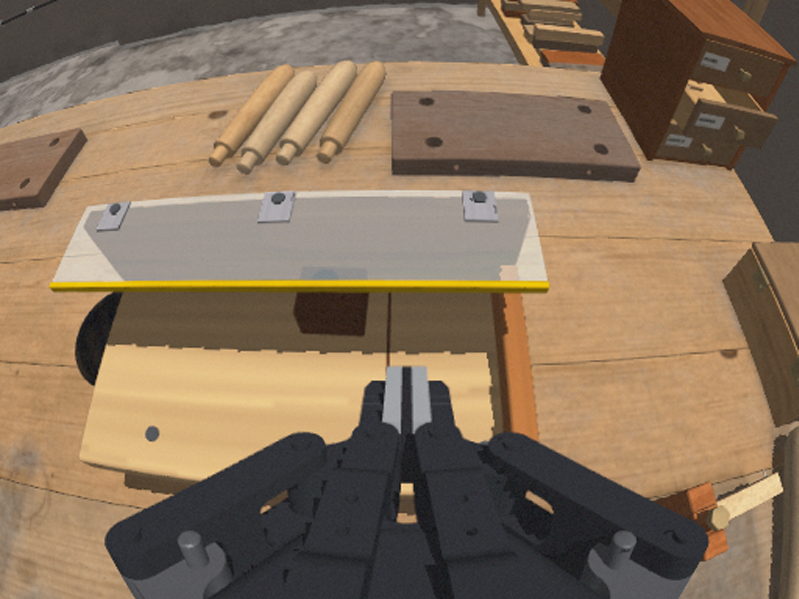

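Call:
step_arm(
  series=[
    [[0.014, 0.018, 0.002, 0, -4.4, 12.6, 0], [0.007, 0.018, 0.001, -1, -2.1, 12.5, 0], [0, 0.018, 0, -1.8, 0, 12.1, 0], [-0.007, 0.016, -0.001, -3, 2.2, 11.7, 0], [-0.013, 0.014, -0.003, -4.4, 4.1, 11.2, 0]],
  ],
)

```text
clock: 13.18
eef_pos: [0.5901, -0.1894, 0.1576]
tool_rot: [2.757, -0.099, 1.434]
wrist_force: [0.4, -0.0, 0.0]
finger_gap: 0.0002
```

```bash
sed -i 's/^Q=.*/Q=(.622,-.1242,-.071)/' h.py; python3 - <<'E'
from kin import *
st=arm.state()
T=wcam(); im=arm.snapshot("wrist"); cv2.imwrite("pics/w13.png",cv2.resize(im,None,fx=1.56,fy=1.56,interpolation=cv2.INTER_CUBIC)[:,:,::-1])
print(fromstand(st["eef_pos"]),np.round(st["joint_positions"],3))
for b in (.065,.035,0): delta(tip2tcp([38,-68,113],rp(55))-rp(55).apply([0,0,b]),rp(55))
print(np.round(wproj(stand(*Q,[[0,0,165],[0,-140,165],[0,140,165],[10.6,-4.5,100],[10.6,-44,100]]),T)*1.56).tolist())
E
```

```text
[-27.16629138 -67.24943661 157.58219404] [-0.728  0.469  2.299  2.239  0.69  -1.213]
clock 13.23 tool pos [ 0.5902 -0.1899  0.1554] w [ 0.001  0.003 -0.001] deg 0.2 shift before-turn axes [2.6 0.3 4.6] after-turn axes [2.6 0.3 4.6] len 5.3
clock 13.23 tool pos [ 0.5902 -0.1899  0.1554] w [ 0.001  0.003 -0.001] deg 0.2 shift before-turn axes [ 2.7  0.2 34.6] after-turn axes [ 2.6  0.3 34.6] len 34.7
clock 13.23 tool pos [ 0.5902 -0.1899  0.1554] w [ 0.001  0.003 -0.001] deg 0.2 shift before-turn axes [ 2.8  0.2 69.6] after-turn axes [ 2.6  0.3 69.6] len 69.7
[[224.0, 320.0], [600.0, 319.0], [-13.0, 315.0], [279.0, 376.0], [358.0, 377.0]]
```

View pics/w13.png

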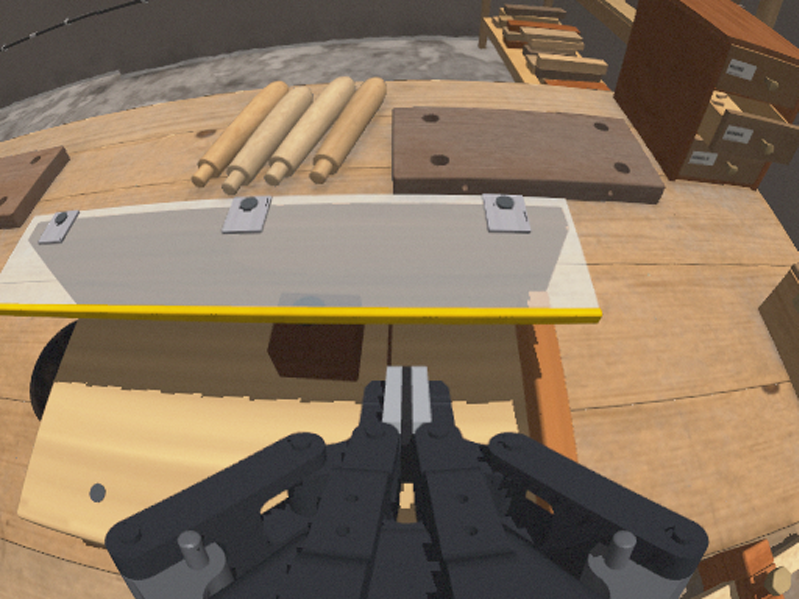

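Call:
step_arm(
  series=[
    [[0, 0, 0, 1, 0, 12, 0], [0, 0, 0, 1, 0, 12, 0], [0, 0, 0, 0, 0, 12, 0], [0, 0, 0, 0, 0, 10, 0], [0, 0, 0, 0, 0, 0, 0]],
  ],
)

```text
clock: 13.65
eef_pos: [0.631, -0.1915, 0.1339]
tool_rot: [2.756, -0.094, 1.436]
wrist_force: [-0.5, 0.6, 1.2]
finger_gap: 0.0001
```

```bash
python3 - <<'E'
from kin import *
st=arm.state()
T=wcam(); im=arm.snapshot("wrist"); cv2.imwrite("pics/w14.png",cv2.resize(im,None,fx=1.56,fy=1.56,interpolation=cv2.INTER_CUBIC)[:,:,::-1])
print(fromstand(st["eef_pos"]),np.round(st["joint_positions"],3),st["wrist_force"])
delta(tip2tcp([38,-68,113],rp(55)),rp(55))
print(np.round(wproj(stand(*Q,[[0,0,165],[0,-140,165],[0,140,165],[9.1,-4.5,100],[9.1,-44,100]]),T)*1.56).tolist())
E
```

```text
[ 13.72764028 -66.4967813  133.93218008] [-0.659  0.548  2.23   2.331  0.681 -1.253] [-0.5291291   0.64115758  1.15065975]
clock 13.7 tool pos [ 0.6302 -0.191   0.1342] w [-0.002 -0.001  0.002] deg 0.1 shift before-turn axes [-3.   2.  24.7] after-turn axes [-3.   1.9 24.7] len 25.0
[[174.0, 390.0], [658.0, 389.0], [-77.0, 359.0], [255.0, 440.0], [349.0, 444.0]]
```

View pics/w14.png

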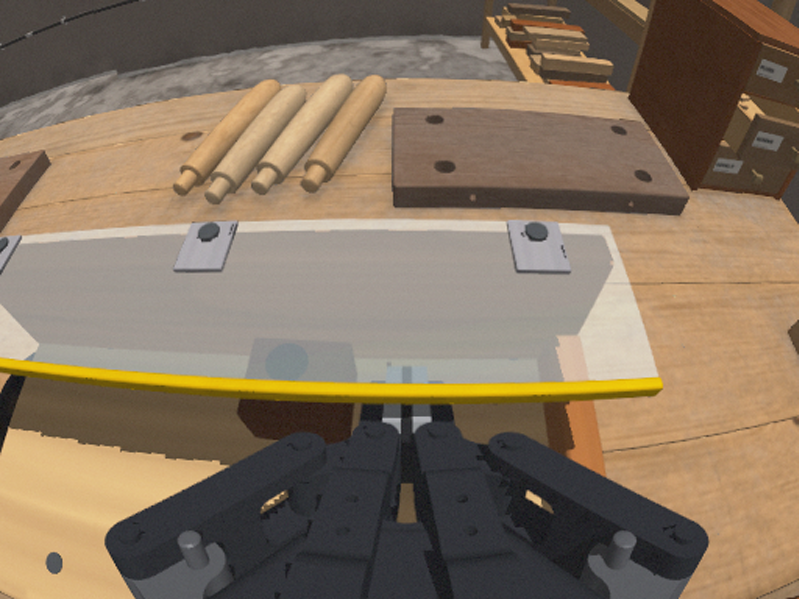

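Call:
step_arm(
  series=[
    [[0, 0, 0, -1, 1, 10, 0], [0, 0, 0, -1, 0, 8, 0], [0, 0, 0, -0.5, 0, 6, 0], [0, 0, 0, 0, 0, 0, 0]],
  ],
)

```text
clock: 14.03
eef_pos: [0.6484, -0.1935, 0.1182]
tool_rot: [2.756, -0.095, 1.436]
wrist_force: [0.5, -0.9, -0.1]
finger_gap: -0.0002
```

```bash
python3 - <<'E'
from kin import *
st=arm.state()
T=wcam(); im=arm.snapshot("wrist"); cv2.imwrite("pics/w15.png",cv2.resize(im,None,fx=1.56,fy=1.56,interpolation=cv2.INTER_CUBIC)[:,:,::-1])
Rt=R.from_rotvec(st["tool_rot"]); print("tip",fromstand(st["eef_pos"]+Rt.apply([0,0,.008])),np.round(st["joint_positions"],3),st["wrist_force"])
delta(tip2tcp([38,-68,113],rp(55)),rp(55))
E
```

```text
tip [ 37.81314859 -67.27573685 113.66251733] [-0.636  0.594  2.2    2.374  0.685 -1.278] [ 0.45014107 -0.92675261 -0.13872728]
clock 14.08 tool pos [ 0.6479 -0.1933  0.1184] w [-0.001 -0.001  0.002] deg 0.1 shift before-turn axes [-0.3  0.9  1. ] after-turn axes [-0.3  0.9  1. ] len 1.4
```

View pics/w15.png

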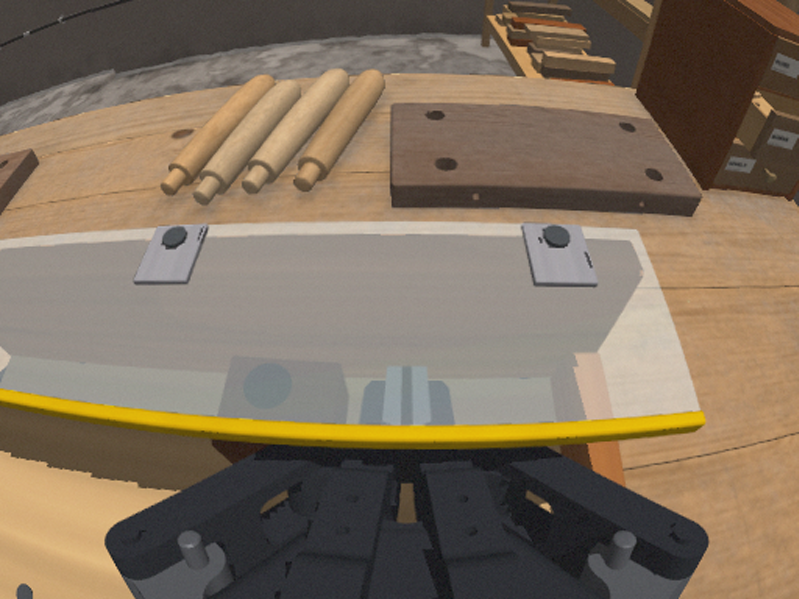

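Call:
step_arm(
  series=[
    [[0, 0, 0, 0, -4, 0, 0], [0, 0, 0, 0, -5, 0, 0], [0, 0, 0, 0, -5, 0, 0], [0, 0, 0, 0, -5, 0, 0], [0, 0, 0, 0, -5, 0, 0]],
  ],
)

```text
clock: 14.5
eef_pos: [0.649, -0.1687, 0.119]
tool_rot: [2.756, -0.095, 1.436]
wrist_force: [0.1, 0.0, -0.5]
finger_gap: -0.0003
```

Call:
step_arm(
  series=[
    [[0, 0, 0, 0, -6, 0, 0], [0, 0, 0, 0, -6, 0, 0], [0, 0, 0, 0, -6, 0, 0], [0, 0, 0, 0, -6, 0, 0], [0, 0, 0, 0, -6, 0, 0]],
  ],
)

```text
clock: 14.92
eef_pos: [0.6514, -0.1389, 0.1189]
tool_rot: [2.755, -0.095, 1.436]
wrist_force: [0.3, 0.0, 0.6]
finger_gap: 0.0002
```

```bash
cat > look.py <<'E'
import sys
from kin import *
n=sys.argv[1]; st=arm.state()
im=arm.snapshot("wrist"); cv2.imwrite(f"pics/{n}.png",cv2.resize(im,None,fx=1.56,fy=1.56,interpolation=cv2.INTER_CUBIC)[:,:,::-1])
Rt=R.from_rotvec(st["tool_rot"]); tp=fromstand(st["eef_pos"]+Rt.apply([0,0,.008])); print("tip",tp,np.round(st["joint_positions"],3),st["wrist_force"],clear(st["joint_positions"]))
delta(tip2tcp([38,tp[1],113.5],rp(55)),rp(55))
E
python3 look.py w16
```

```text
tip [ 36.93466974 -12.56305289 114.36084262] [-0.509  0.588  2.24   2.56   0.686 -1.364] [0.30993644 0.00831391 0.62176244] (array([ 6,  6,  7, 57]), np.float64(0.10587607945936717))
clock 14.97 tool pos [ 0.6511 -0.1378  0.1188] w [-0.002 -0.001  0.002] deg 0.2 shift before-turn axes [0.3 1.1 1.5] after-turn axes [0.3 1.1 1.5] len 1.9
```

View pics/w16.png

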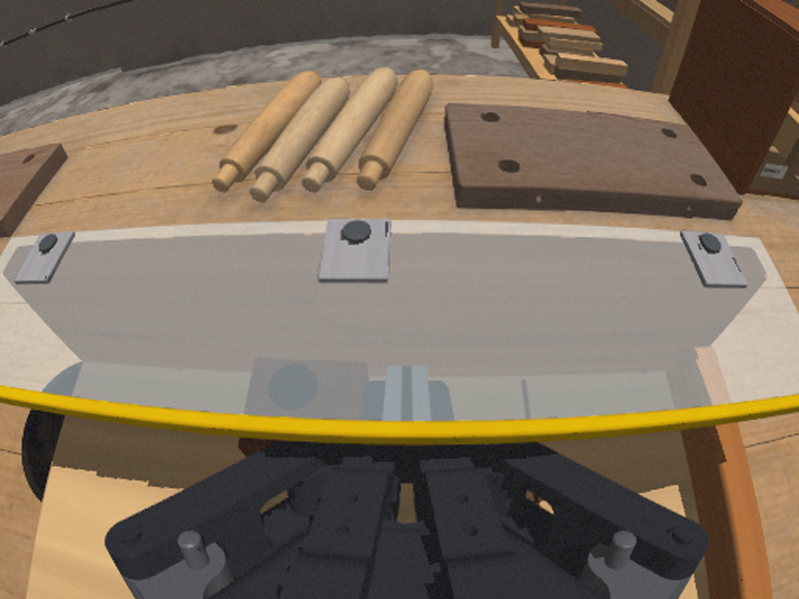

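Call:
step_arm(
  series=[
    [[0, 0, 0, 0, -6, 0.5, 0], [0, 0, 0, 0, -6, 0.5, 0], [0, 0, 0, 0, -6, 0, 0], [0, 0, 0, 0, -6, 0, 0], [0, 0, 0, 0, -6, 0, 0]],
  ],
)

```text
clock: 15.38
eef_pos: [0.6543, -0.1091, 0.1182]
tool_rot: [2.756, -0.095, 1.436]
wrist_force: [-0.6, -0.6, 0.9]
finger_gap: 0.0
```

Call:
step_arm(
  series=[
    [[0, 0, 0, 0, -6, 0, 0], [0, 0, 0, 0, -6, 0, 0], [0, 0, 0, 0, -6, 0, 0], [0, 0, 0, 0, -6, 0, 0], [0, 0, 0, 0, -6, 0, 0]],
  ],
)

```text
clock: 15.8
eef_pos: [0.6563, -0.0791, 0.1182]
tool_rot: [2.756, -0.095, 1.436]
wrist_force: [-0.9, -0.5, 0.6]
finger_gap: -0.0003
```

```bash
python3 look.py w17
```

```text
tip [ 37.54255824  47.44486342 113.60049491] [-0.352  0.589  2.262  2.772  0.685 -1.445] [-0.90369185 -0.48295878  0.6027244 ] (array([  5,   6,   6, 117]), np.float64(0.10513199879538548))
clock 15.85 tool pos [ 0.656 -0.078  0.118] w [-0.002 -0.     0.003] deg 0.2 shift before-turn axes [0.5 1.  0.6] after-turn axes [0.5 1.  0.6] len 1.3
```

View pics/w17.png

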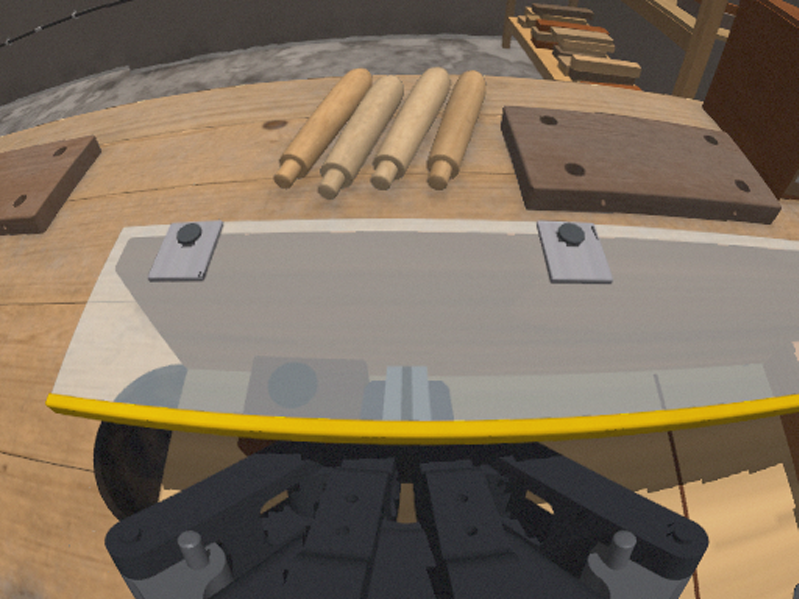

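```bash
python3 - <<'E'
from kin import *
T=wcam(); a=np.linspace(0,6.28,9)[:-1]
for c in ((.660,.040),(.655,.04)): print(np.round(wproj(np.c_[c[0]+.048*np.cos(a),c[1]+.048*np.sin(a),0*a+.056],T)*1.56).tolist(), fromstand([*c,0]))
print(np.round(wproj(stand(*Q,[[-85,140,100],[0,140,100],[50,140,100],[0,140,165]]),T)*1.56).tolist())
E
```

```text
[[181.0, 365.0], [124.0, 388.0], [92.0, 444.0], [103.0, 508.0], [156.0, 543.0], [224.0, 520.0], [256.0, 451.0], [236.0, 388.0]] [ 26.25585359 166.48204153   0.        ]
[[179.0, 373.0], [123.0, 396.0], [90.0, 453.0], [101.0, 517.0], [156.0, 554.0], [223.0, 531.0], [256.0, 461.0], [235.0, 397.0]] [ 21.2684508  166.12733971   0.        ]
[[139.0, 697.0], [163.0, 482.0], [188.0, 368.0], [61.0, 413.0]]
```

Call:
step_arm(
  series=[
    [[0, 0, 0, 0.5, -6, 0.5, 0], [0, 0, 0, 0, -6, 0, 0], [0, 0, 0, 0, -6, 0, 0], [0, 0, 0, 0, -6, 0, 0], [0, 0, 0, 0, -6, 0, 0]],
  ],
)

```text
clock: 16.27
eef_pos: [0.659, -0.0492, 0.1182]
tool_rot: [2.756, -0.095, 1.436]
wrist_force: [-0.7, 0.2, 0.4]
finger_gap: -0.0002
```

Call:
step_arm(
  series=[
    [[0, 0, 0, 0, -4, 0, 0], [0, 0, 0, 0, -4, 0, 0], [0, 0, 0, 0, -4, 0, 0], [0, 0, 0, 0, -4, 0, 0], [0, 0, 0, 0, -3, 0, 0]],
  ],
)

```text
clock: 16.68
eef_pos: [0.6604, -0.0305, 0.1183]
tool_rot: [2.756, -0.095, 1.436]
wrist_force: [0.6, -1.0, -0.1]
finger_gap: 0.0
```

```bash
python3 look.py w18
```

```text
tip [ 38.20203308  96.23196349 113.72853654] [-0.218  0.588  2.263  2.947  0.675 -1.504] [ 0.61275907 -1.03121432 -0.14176527] (array([  5,   6,   5, 166]), np.float64(0.10525942121710784))
clock 16.73 tool pos [ 0.6604 -0.0301  0.1183] w [-0.001 -0.001  0.002] deg 0.2 shift before-turn axes [-0.3  0.4 -0. ] after-turn axes [-0.3  0.4 -0. ] len 0.5
```

View pics/w18.png

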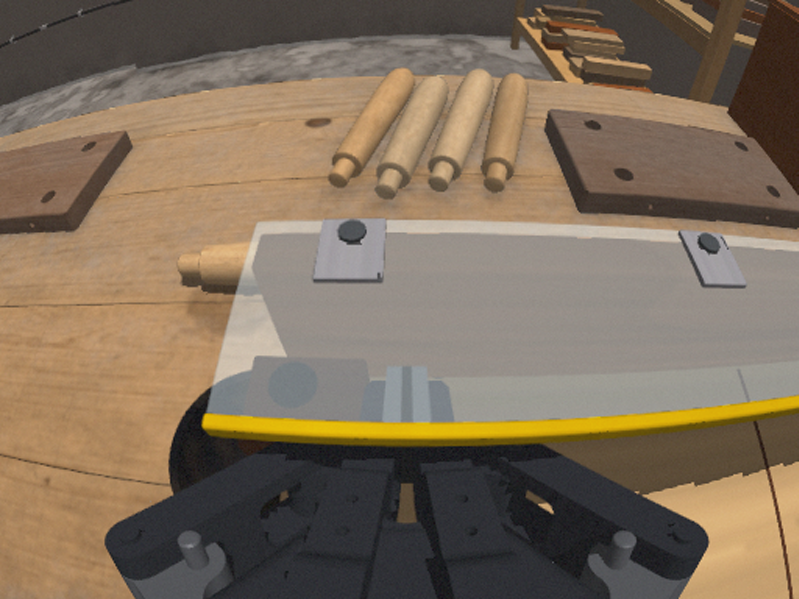

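Call:
step_arm(
  series=[
    [[0, 0, 0, 0, -3, 0, 0], [0, 0, 0, 0, -3, 0, 0], [0, 0, 0, 0, -3, 0, 0], [0, 0, 0, 0, -3, 0, 0], [0, 0, 0, 0, -3, 0, 0]],
  ],
)

```text
clock: 17.15
eef_pos: [0.6615, -0.0157, 0.1183]
tool_rot: [2.756, -0.095, 1.436]
wrist_force: [-0.3, -1.0, -0.3]
finger_gap: 0.0001
```

```bash
python3 look.py w19
```

```text
tip [ 38.23116523 111.04839491 113.76041237] [-0.176  0.589  2.261  3.001  0.671 -1.523] [-0.31373669 -1.00847859 -0.29985037] (array([  5,   6,   5, 181]), np.float64(0.10528960135515382))
clock 17.2 tool pos [ 0.6614 -0.0152  0.1183] w [-0.001 -0.001  0.002] deg 0.1 shift before-turn axes [-0.2  0.5  0. ] after-turn axes [-0.2  0.5  0. ] len 0.5
```

View pics/w19.png

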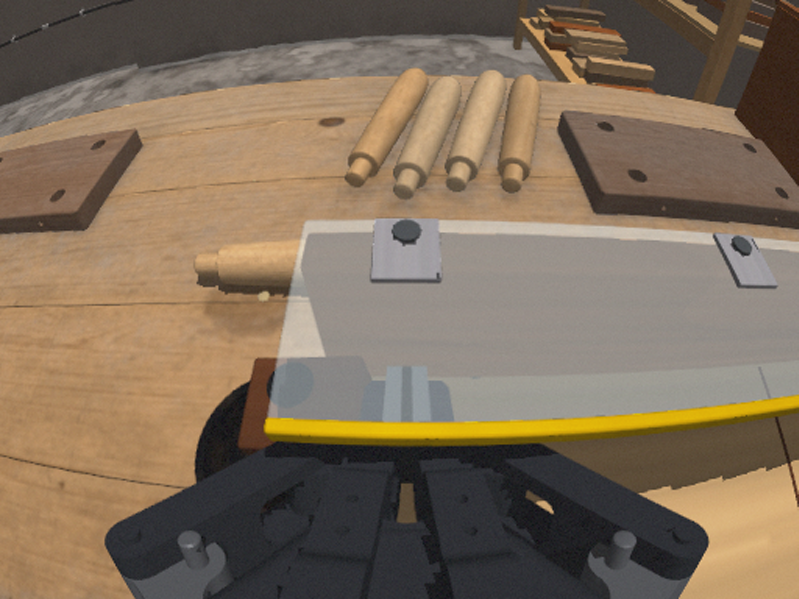

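Call:
step_arm(
  series=[
    [[0, 0, 0, 0, -3, 0, 0], [0, 0, 0, 0, -3, 0, 0], [0, 0, 0, 0, -2, 0, 0], [0, 0, 0, 0, 0, 0, 0]],
  ],
)

```text
clock: 17.53
eef_pos: [0.6619, -0.0073, 0.1182]
tool_rot: [2.756, -0.094, 1.436]
wrist_force: [0.3, 0.8, -0.3]
finger_gap: 0.0001
```

```bash
python3 look.py w20
```

```text
tip [ 38.03572094 119.421303   113.5666684 ] [-0.154  0.589  2.259  3.03   0.668 -1.533] [ 0.34664122  0.77920852 -0.31803372] (array([  5,   6,   6, 189]), np.float64(0.10509729127721677))
clock 17.58 tool pos [ 0.6619 -0.0075  0.1182] w [-0.001 -0.001  0.002] deg 0.1 shift before-turn axes [-0.1 -0.2 -0. ] after-turn axes [-0.1 -0.2 -0. ] len 0.2
```

View pics/w20.png

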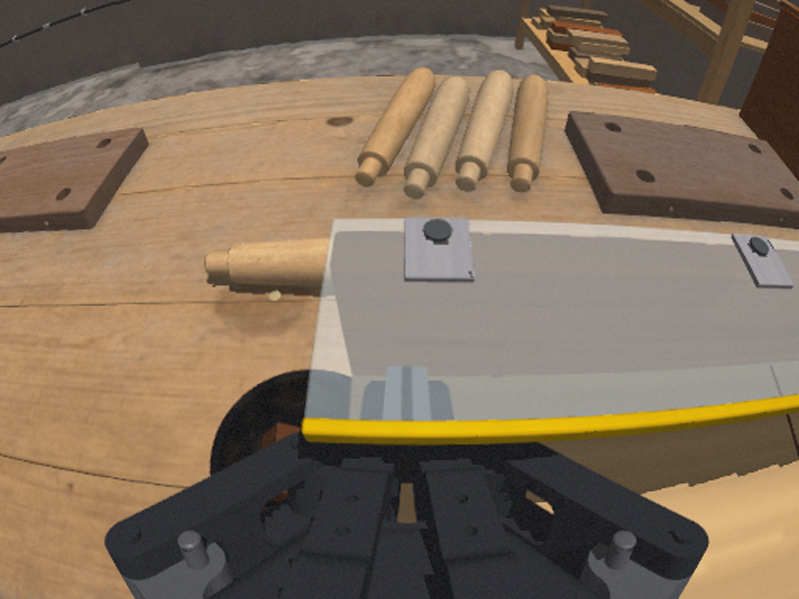

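Call:
step_arm(
  series=[
    [[0, 0, 0, 0, 3, -6, 0], [0, 0, 0, 0, 0, -12, 0], [0, 0, 0, 0, 0, -14, 0], [0, 0, 0, 0, 0, -15, 0], [0, 0, 0, 0, 0, -15, 0]],
  ],
)

```text
clock: 18.0
eef_pos: [0.6094, -0.0075, 0.1543]
tool_rot: [2.756, -0.096, 1.435]
wrist_force: [0.5, -0.9, 0.6]
finger_gap: 0.0
```

```bash
python3 - <<'E'
from kin import *
st=arm.state(); print(np.round(st["joint_positions"],3),fromstand(st["eef_pos"]),clear(st["joint_positions"]))
im=arm.snapshot("scene"); cv2.imwrite("pics/s21.png",cv2.resize(im[105:285,170:330],None,fx=3.3,fy=3.3,interpolation=cv2.INTER_CUBIC)[:,:,::-1])
im=arm.snapshot("wrist"); cv2.imwrite("pics/w21.png",cv2.resize(im,None,fx=1.56,fy=1.56,interpolation=cv2.INTER_CUBIC)[:,:,::-1])
for n in ("scene","wrist"):
  for l in ("offcut","bowl"):
    print(n,l,[(np.round(d["at"],3).tolist(),round(d["p"],2)) for d in arm.find_in(n,l)][:4])
E
```

```text
[-0.18   0.473  2.358  2.994  0.652 -1.517] [-20.80755353 115.52520662 154.27474352] (array([ 41,  10,  58, 189]), np.float64(0.1412020926646048))
scene offcut [([0.659, 0.054, 0.049], 0.46)]
scene bowl [([0.677, 0.37, 0.044], 0.83), ([0.668, 0.024, 0.042], 0.78), ([0.365, 0.218, 0.017], 0.78)]
wrist offcut [([0.657, 0.041, 0.049], 0.67)]
wrist bowl [([0.688, 0.066, 0.043], 0.77)]
```

View pics/s21.png

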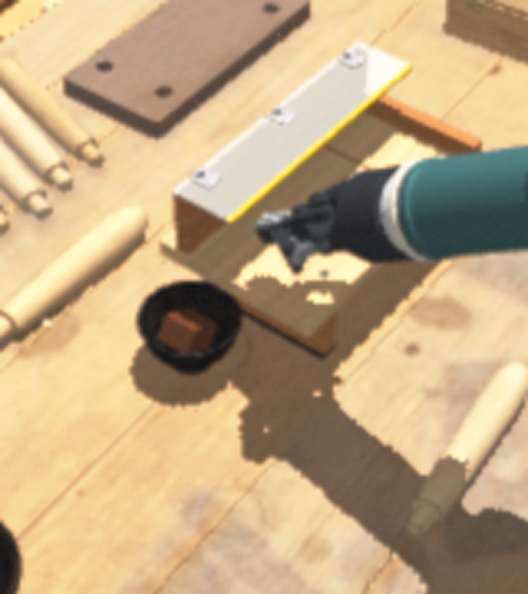

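View pics/w21.png

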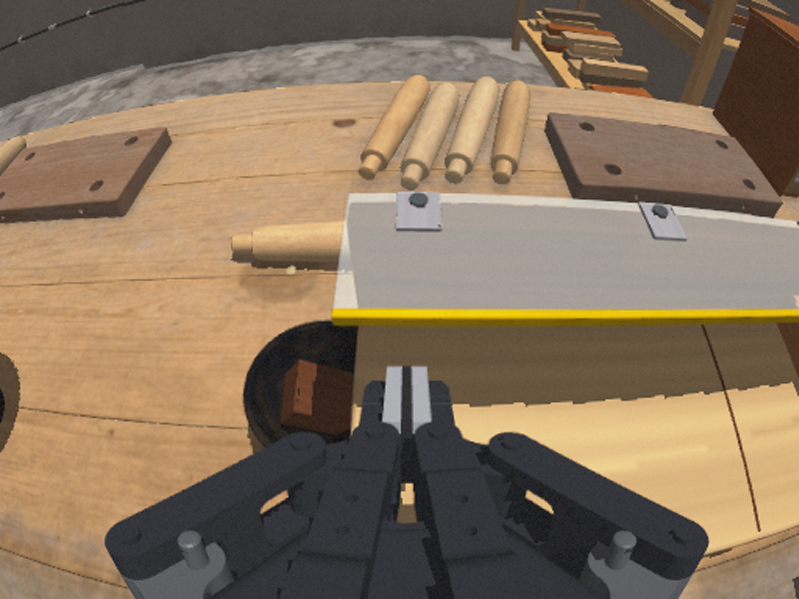

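Call:
step_arm(
  series=[
    [[0, 0, 0, -6, 0, -6, 0], [0, 0, 0, 0, 0, 0, 0], [0, 0, 0, 0, 0, 0, 0], [0, 0, 0, 0, 0, 0, 0]],
  ],
)

```text
clock: 18.63
eef_pos: [0.6025, -0.0067, 0.1518]
tool_rot: [2.756, -0.095, 1.435]
wrist_force: [0.5, 0.2, -0.1]
finger_gap: 0.0001
```

```bash
python3 - <<'E'
from kin import *
st=arm.state(); print(st["clock"],np.abs(st["joint_vel"]).max(),st["wrist_force"],clear(st["joint_positions"]))
im=arm.snapshot("scene"); im0=cv2.imread("pics/scene0.png")[:,:,::-1]
for l in ("offcut","leg_far","leg_near","gauge"):
    print(l,[(np.round(d["at"],3).tolist(),round(d["p"],2)) for d in arm.find_in("scene",l)][:2])
for d in arm.outline_of("scene","offcut")[:1]:
    ys,xs=np.where(d["mask"]); print("offcut centre px",xs.mean(),ys.mean(),"at z.035:",back("scene",[xs.mean(),ys.mean()],.04))
print("bowl px",proj("scene",[[.66,.04,.056]]))
cv2.imwrite("pics/s22.png",cv2.resize(im[160:240,190:290],None,fx=6,fy=6,interpolation=cv2.INTER_CUBIC)[:,:,::-1])
E
```

```text
18.6333 0.004880287114795745 [ 0.50443121  0.19152504 -0.11403792] (array([ 39,  17,  65, 189]), np.float64(0.1387187331425403))
offcut [([0.658, 0.053, 0.047], 0.6)]
leg_far [([0.805, 0.034, 0.026], 0.58), ([0.637, -0.076, 0.1], 0.55)]
leg_near [([0.389, 0.012, 0.027], 0.85)]
gauge [([0.49, -0.393, 0.054], 0.47)]
offcut centre px 226.53642384105962 204.58940397350995 at z.035: [[0.66205341 0.04213031 0.04      ]]
bowl px [[227.34303446 200.74651445]]
```

View pics/s22.png

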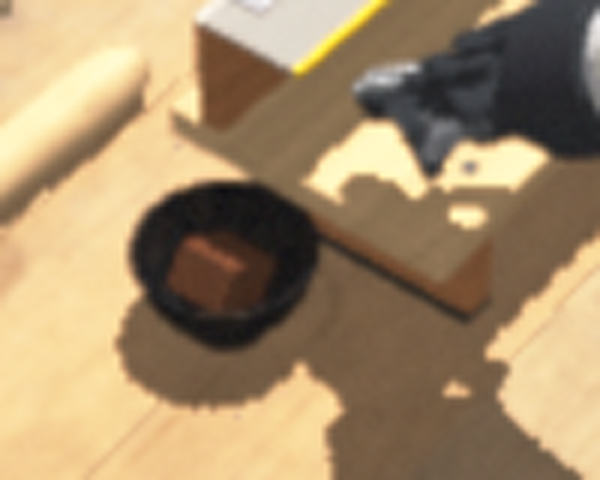

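The offcut rests in the middle of the upright bowl. The arm is still and clear of everything, and the legs and gauge are where they were, so I'm handing in.

```bash
python3 - <<'E'
from bench import arm
print(arm.sign_off())
E
```

```text
the job is handed in; nothing more can be done
None
```

I stood the middle-sized bowl on the bench under the open left end, gripping it by its rim. I then reached under the guard with the tool tilted 55° and pushed the offcut about 190 mm along the board, over the end and into the bowl. I handed in at about 18.7 s; no verdict was reported.

**Last checks:**
- **Bowl:** it looked upright at about (0.660, 0.040). It sits about 27 mm beyond the edge, a few millimetres farther out than I aimed.
- **Offcut:** the estimates put it about 3 to 15 mm from the bowl's axis, within the 35 mm allowed. The outline method gave about 3 mm. The trained network gave between 1 and 14 mm depending on the camera.
- **Robot:** the arm was still, with wrist force near zero. By my own model it was 17 mm clear of the guard.
- **Legs:** both measured within about 3 mm of their first positions.

**Checks that disagreed:**
- **Gauge:** the last reading, which had a low score (0.47), was about 15 mm off in x and 16 mm off in z from the first. The arm never went near the gauge, so I put this down to detection error.
- **Stand:** its position differed by 2 to 4 mm between cameras. I used a compromise weighted towards the wrist camera.

**Detour:** while turning the tool to the pushing tilt, joints 4 and 6 came up against their range limits. Joint 4 read -0.963 against the stated -0.96. I then fitted a model of the arm and went to the pushing pose by a different arm configuration.

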